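Close the collar drill jig

ROBOT

A 6-joint arm with a two-finger parallel gripper is mounted at the origin on a cart in front of the work surface, level with it; the furniture and walls round the work are solid. World frame = base frame: x ahead of the robot, y to its left, z up, the work surface at z = 0. Lengths are in mm, angles in rad, forces in N, time in s.
With the tool pointing down it reaches from about 200 to 875 mm from the base axis. Payload 3.4 kg.
Tool frame: the origin (TCP) lies on the mounting face of the last link; the fingertips stand 199 mm ahead of it and the grasp point (between the pads) lies 180 mm ahead of it; z points along the fingers, y is the direction in which the jaws open and shut (so a half turn about z gives the same grasp; the last joint's range is limited). The gripper opens to 94 mm and grips with 3 to 60 N. Pads are 16 mm wide; open, the fingers measure 119 mm over their backs; the gripper's body (75 mm by 177 mm) begins 78 mm behind the grasp point.
Start: joints at [1.059, 0.276, 1.505, -0, 1.361, -0.121], TCP at [219.045, 531.661, 404.693] pointing down, gripper open.
Joint ranges: [-2.89, 2.89], [-0.75, 2.08], [0.22, 2.7], [-1.18, 4.32], [0.11, 2.71], [-2.7, 2.7]. Speed limits (rad/s): [2.57, 2.57, 3.14, 3.14, 3.14, 3.14].

INTERFACE

Orientations are given as a unit quaternion [x, y, z, w].
In Python, from cell import state, camera, get_calibration, robot gives the robot as it stands. The module is installed in compiled form; this text tells all that it offers.
- The arm moves only by the tool carry_out, never from a script. Its argument "series" is a list of rows, each an object with "linear": the shift along the world's x, y, z in mm, a list of three; "twist": the turn, a rotation vector about the world's x, y, z in rad, a list of three; "grip": the gripper's target within -1 to 1 (shut at 1, half-way at 0, fully open at -1). In form: [{"linear": [dx, dy, dz], "twist": [ax, ay, az], "grip": grip}, ...]. A call has 1 to 12 rows; each row shifts and turns the pose as measured when the row begins; what a row does not reach is not made up. A row lasts 1/12 s, in which the tool goes at most 41.7 mm and 7.16 degrees, less where a joint would pass 70% of its speed; a pose out of reach is approached as far as the arm can. A call is refused whole if a number of a shift passes 41.7 or a number of a turn 0.125, either way. A call with a gripper value outside its range is refused whole. The fingers move at their own pace and stop on an object; "newtons" is the grip in N (left out, the last holds). Time passes only in rows, so rows that do not move let the fingers close. It gives the time, the measured TCP pose, the force and the opening at its end, in the units of the state.
- state(): the state, without advancing time (a new reading comes with each control period).
- camera(name): name is "scene" or "top" or "wrist"; returns the picture (400x640x3 uint8, red, green, blue); there is no depth.
- get_calibration(name): a dict with "K" (3x3 intrinsics, pixels), "D" ([k1, k2, p1, p2, k3] as OpenCV has them; the pictures are not rectified), "view" (4x4, takes a point from world to camera coordinates). Camera axes: x right, y down, z forward; pixel columns grow to the right and rows downward; lengths in mm; the calibration is good to about 2 mm. A picture is of the moment at which its call begins: read the wrist's pose just before it. get_calibration takes no time and is no camera call; for the wrist camera it gives the pose at the moment of the call.
- robot.sign_off(): hands the job in, once; it reports no verdict.
The state is a dict: "time_s": time; "joint_positions": joint angles; "joint_vel": joint speeds; "joint_efforts": joint torques, N m; "tool_pos": TCP position; "tool_rot": TCP orientation; "ft_force": force on the tool from outside, world axes, zero at the start; "ft_torque": the same for the moment, N m; "opening": finger opening in mm.
Only numpy, scipy, OpenCV 4.12 (cv2) and the standard library are available. Lean on these libraries where they do the work, as an engineer would, in place of code of your own. Each camera call takes 0.05 s, during which the arm holds its last target.

TASK

Close the drill jig: set the drill plate down lightly on the tips of the two locating pins, back edge against the rail and a little to one side of where it will fit, then slide it along the rail, pressing only gently, until it drops over the pins and lies flush. Let go of its handle and swing the clamp all the way shut over the plate, without disturbing the other things on the bench.

Things in the scene. Friction and masses are not known exactly. Their poses are not given: they have to be found in the camera images.
- drill_jig: Collar drill jig, bolted down, 185 (x) x 220 (y) mm. Origin on the bench under its middle; x points to its back rail, y along the rail, z up. Dark base 12 mm thick; on it an aluminium nest slide (114 x 156 mm, top face 26 mm above the bench) with a collar in a recess and two pins. Seated plate: origin at jig x = 0 (-1 to +0.4 mm), z = 26 mm, y = shift of the slide, same heading as the jig.
- pins_nominal (a point): Fixed mark on the jig (jig x -35, y 0, z 33 mm) where the midpoint between the tips of the two pins is when the slide stands central. Pins: upright, 10 mm, 84 mm apart along jig y, 7 mm proud of the nest slide, edges chamfered 0.8 mm. The slide with its pins was left nipped tight up to 12 mm to either side along jig y; how far is not reported: find it by sliding the plate.
- rail_face (a point): Middle of the back rail's front face at its top edge: jig x = +55.4 mm, y 0, 42 mm above the bench. The rail is upright, straight, 200 mm long along jig y, 12 mm thick.
- drill_plate: Steel drill plate, loose, 110 (x) x 160 (y) x 8 mm, 0.35 to 0.65 kg with handle. Origin: centre of its underside; z up. Riding on the pins, flat, its underside is 33 mm above the bench; held against the rail and slid along, it drops 7 mm to flush once hole and slot meet the pins (window about +-1.5 mm). Let go while only riding on the pins, its back edge sinks to the nest.
- plate_hole (a point): Centre of the plate's round 12 mm through hole at its underside: plate x -35, y +42 mm. It goes on the jig's +y pin.
- plate_slot (a point): Centre of the plate's slot, 12 mm (x) by 16 mm (y), through, at its underside: plate x -35, y -42 mm. It goes on the jig's -y pin.
- plate_grip (a point): Centre of the drill plate's handle bar, 46 mm above the plate's underside, over its middle: a black bar 13 mm wide (x), 12 mm high, 90 mm long along the plate's y, on two posts at y = +-34 mm with 32 mm free under it; clear between the posts.
- clamp (a joint): Swing clamp of the jig, angle in rad: 0 shut (stop; strap points to the rail and lies over the plate's front edge, 2 mm above a seated plate; it cannot pass over an unseated one), up to 2.0 open; starts at 1.45 to 1.9. Seen from above it opens anticlockwise and shuts clockwise. Stays where it is left; takes about 1.5 N at the knob.
- clamp_knob (a point): Middle of the grip of the clamp's black upright knob, 18 mm across and 34 mm high (top 80 mm above the bench, strap under it 45 mm), 65 mm above the bench and 50 mm from the pivot; it points from the pivot straight away from the rail when shut, and towards the jig's -y end when open.
- clamp_pivot (a point): Pivot of the swing clamp, on the jig's centre line 82 mm in front of its origin (jig x = -82 mm, y = 0), 36 mm above the bench; axis vertical. Nut top 50 mm above the bench.
- tin: Bystander: flat round tin, 70 mm across, 31 mm high, origin under its centre.
- caliper: Bystander: vernier caliper lying flat, 66 x 225 x 10 mm, origin under its middle.
- setting_block: Bystander: ground steel setting block 30 x 35 x 28 mm, origin under its centre.
- loose_collar: Bystander: plated collar with an ear, 62 mm across, 9 mm thick, lying flat, origin under its centre.

How it is judged:
By the outcome, as a careful person would: the job done as asked, in the order asked, and still so for the second after the job is handed in, with the robot touching nothing.
It also fails if it takes over 72 s, if anything falls off the work surface, if the arm or the gripper's body presses on something with over 40 N, if the wrist force passes 120 N, or if a joint passes its speed limit or range.

## Working session

There is one attempt and no reset: what is moved stays moved. The work goes in short steps, Python scripts to look and compute and a tool call to move; the robot and the scene stay as the last step left them, time stands still between calls to the robot, and variables do not carry over. Pictures are saved under pics/ and viewed, and the job is handed in when it is done.

Besides the shell and the picture viewer there is one more tool, called after "Call:" by a JSON object that holds its "fn" and its "kwargs". carry_out: Moves the arm, as the interface text tells. Its arguments: {"type":"object","properties":{"series":{"type":"array","items":{"type":"object","properties":{"linear":{"type":"array","items":{"type":"number"}},"twist":{"type":"array","items":{"type":"number"}},"grip":{"type":"number"}}}},"newtons":{"type":"number"}},"required":["series"]}

```bash
mkdir -p pics
python3 - <<'E'
from cell import state,camera,get_calibration
import cv2,numpy as np
s=state();print({k:np.round(v,3).tolist() for k,v in s.items()})
for n in ["scene","top","wrist"]:
    c=get_calibration(n);im=camera(n)
    cv2.imwrite(f"pics/{n}0.png",im[:,:,::-1])
    print(n,np.round(c["K"],1).tolist(),np.round(c["D"],4).tolist(),np.round(c["view"],4).tolist())
E
```

```text
{'time_s': 0.0, 'joint_positions': [1.059, 0.277, 1.506, -0.0, 1.361, -0.121], 'joint_vel': [0.001, 0.0, 0.001, 0.001, -0.001, 0.0], 'joint_efforts': [0.001, -40.459, -23.723, 0.071, 0.034, -0.0], 'tool_pos': [218.942, 531.465, 403.816], 'tool_rot': [0.194, 0.981, -0.001, -0.0], 'ft_force': [0.251, -0.379, -0.063], 'ft_torque': [0.013, 0.034, -0.03], 'opening': 94.016}
scene [[477.7, 0.0, 318.9], [0.0, 477.7, 207.7], [0.0, 0.0, 1.0]] [-0.0559, 0.0, 0.0, 0.0, 0.0] [[0.7703, -0.6377, -0.0017, -431.4827], [-0.4399, -0.5295, -0.7254, 248.862], [0.4617, 0.5595, -0.6883, 1304.7112], [0.0, 0.0, 0.0, 1.0]]
top [[394.3, 0.0, 314.9], [0.0, 394.3, 199.5], [0.0, 0.0, 1.0]] [-0.0601, 0.0, 0.0, 0.0, 0.0] [[-0.0199, -0.9997, -0.0107, -63.1838], [-0.9889, 0.0212, -0.147, 552.1513], [0.1472, 0.0077, -0.9891, 953.9888], [0.0, 0.0, 0.0, 1.0]]
wrist [[339.5, 0.0, 319.9], [0.0, 339.5, 195.3], [0.0, 0.0, 1.0]] [-0.0212, 0.0, 0.0, 0.0, 0.0] [[0.3805, 0.9248, -0.0023, -573.6865], [0.8922, -0.3665, 0.2638, -27.6686], [0.2431, -0.1025, -0.9646, 391.1138], [0.0, 0.0, 0.0, 1.0]]
```

View pics/scene0.png

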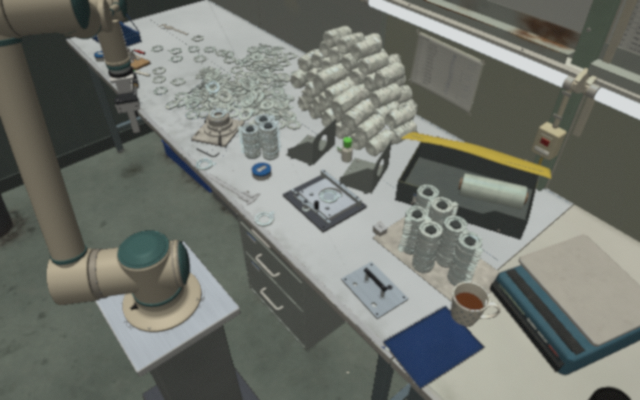

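View pics/top0.png

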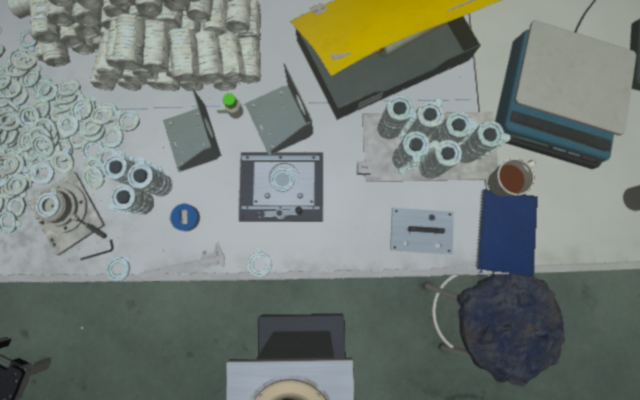

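View pics/wrist0.png

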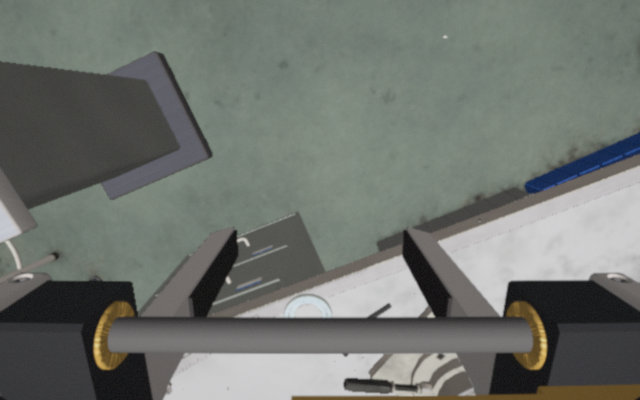

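The scene and top pictures show the jig at top (282,187) with its rail on the far side, and the plate at (421,230). The clamp knob is near (299,211). I'll zoom in on these.

```bash
cat > h.py <<'E'
import cv2,numpy as np
from cell import state,camera,get_calibration
def pix2w(c,uv,z):
    uv=np.array(uv,float).reshape(-1,1,2)
    n=cv2.undistortPoints(uv,np.array(c["K"]),np.array(c["D"])).reshape(-1,2)
    V=np.array(c["view"]);R=V[:3,:3];t=V[:3,3];o=-R.T@t
    d=np.c_[n,np.ones(len(n))]@R
    z=np.broadcast_to(z,len(n))
    return o+d*((z-o[2])/d[:,2])[:,None]
def w2pix(c,p):
    V=np.array(c["view"]);p=np.array(p,float).reshape(-1,3)
    return cv2.projectPoints(p,cv2.Rodrigues(V[:3,:3])[0],V[:3,3],np.array(c["K"]),np.array(c["D"]))[0].reshape(-1,2)
def zoom(im,x0,y0,x1,y1,f,name):
    z=cv2.resize(im[y0:y1,x0:x1],None,fx=f,fy=f,interpolation=cv2.INTER_CUBIC)
    cv2.imwrite(name,z)
E
python3 - <<'E'
import cv2
from h import *
im=cv2.imread("pics/top0.png")
zoom(im,230,145,330,225,7,"pics/topjig.png")
zoom(im,385,200,460,260,8,"pics/topplate.png")
E
```

```text
(no output)
```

View pics/topjig.png

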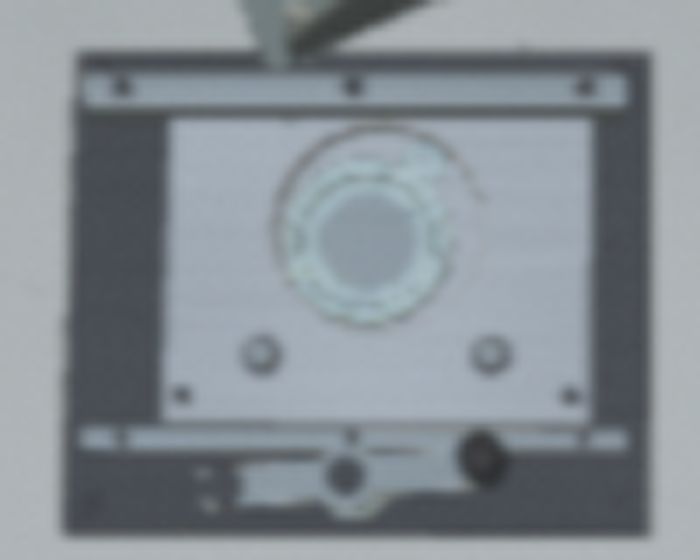

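View pics/topplate.png

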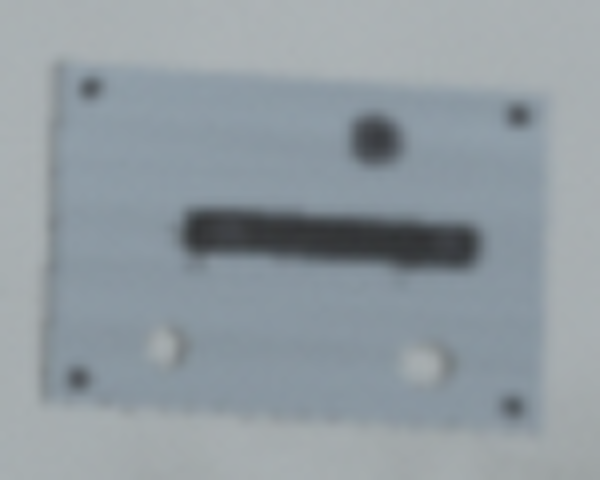

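Run:
```python
from h import *
c=get_calibration("top")
def J(l,z): 
    a=np.array(l,float); return pix2w(c,np.c_[230+(a[:,0]+.5)/7-.5,145+(a[:,1]+.5)/7-.5],z)
def P(l,z): 
    a=np.array(l,float); return pix2w(c,np.c_[385+(a[:,0]+.5)/8-.5,200+(a[:,1]+.5)/8-.5],z)
p=lambda n,x:print(n,np.round(x,1).tolist())
p("base",J([(78,53),(650,53),(650,533),(65,533)],12))
p("rail bottomfront top",J([(83,107),(627,107),(83,73),(627,73)],42))
p("railscrews",J([(122,87),(353,87),(585,87)],42))
p("pins",J([(261,355),(491,355)],33))
p("nest",J([(168,118),(592,120),(592,422),(163,422)],26))
p("pivot",J([(345,475)],50)); p("knobtop",J([(484,458)],80)); p("frontscrews",J([(121,438),(351,437),(585,437)],20))
p("plate",P([(57,62),(548,95),(542,432),(42,402)],8))
p("bar",P([(186,231),(478,245)],52)); p("holes",P([(165,346),(427,363)],8)); p("screws",P([(90,88),(517,115),(512,407),(78,378)],8))
```

```text
base [[686.4, 120.0, 12.0], [681.2, -96.9, 12.0], [499.4, -92.8, 12.0], [503.8, 123.3, 12.0]]
rail bottomfront top [[657.5, 112.0, 42.0], [652.8, -87.6, 42.0], [670.4, 112.1, 42.0], [665.6, -87.9, 42.0]]
railscrews [[664.7, 97.6, 42.0], [662.6, 12.6, 42.0], [660.7, -72.4, 42.0]]
pins [[565.4, 47.7, 33.0], [563.6, -36.2, 33.0]]
nest [[656.7, 83.2, 26.0], [652.2, -74.6, 26.0], [539.1, -72.4, 26.0], [542.5, 84.6, 26.0]]
pivot [[518.7, 15.6, 50.0]]
knobtop [[520.1, -35.4, 80.0]]
frontscrews [[537.7, 101.2, 20.0], [536.3, 16.3, 20.0], [534.4, -69.6, 20.0]]
plate [[530.8, -273.5, 8.0], [516.5, -433.5, 8.0], [407.8, -424.1, 8.0], [421.3, -263.6, 8.0]]
bar [[471.9, -302.7, 52.0], [465.5, -393.2, 52.0]]
holes [[438.2, -304.0, 8.0], [430.8, -388.3, 8.0]]
screws [[522.1, -283.9, 8.0], [510.1, -422.8, 8.0], [416.0, -414.9, 8.0], [428.7, -275.5, 8.0]]
```

Run:
```python
from h import *
a=cv2.imread("pics/top0.png");b=cv2.imread("pics/scene0.png")
zoom(a,150,50,330,170,4,"pics/br1.png")
zoom(b,270,120,450,250,4,"pics/br2.png")
```

```text
(no output)
```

View pics/br1.png

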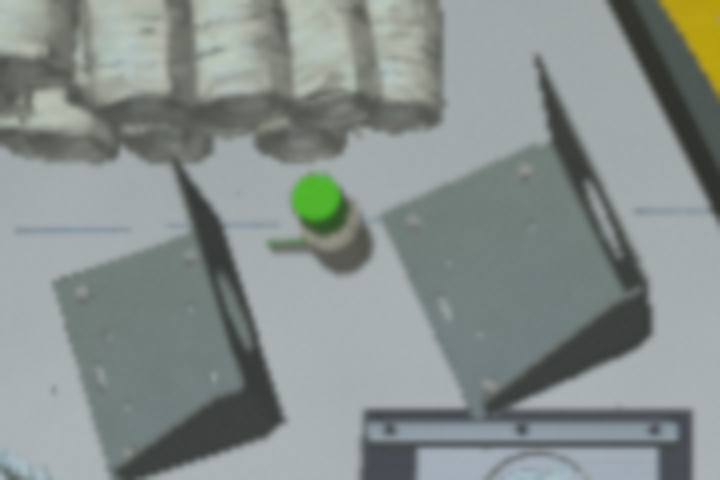

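View pics/br2.png

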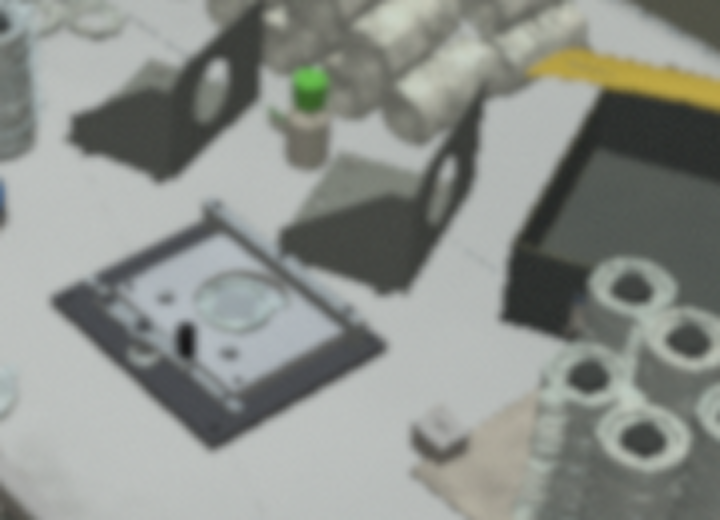

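Run:
```python
from h import *
T=get_calibration("top");S=get_calibration("scene")
def tri(a,b):
    a=[150+a[0]/4,50+a[1]/4];b=[270+b[0]/4,120+b[1]/4]
    best=min(((np.linalg.norm(w2pix(S,pix2w(T,[a],z))[0]-b),z) for z in range(0,250,2)))
    print(best,pix2w(T,[a],best[1])[0].round(0),b)
tri((537,57),(480,92)); tri((645,290),(425,215)); tri((480,410),(285,240)); tri((645,335),(405,290)); tri((385,215),(340,155))
```

```text
(np.float64(1.7886187578946409), 122) [876.  -7. 122.] [390.0, 143.0]
(np.float64(2.15197357063888), 98) [733. -70.  98.] [376.25, 173.75]
(np.float64(2.9546049294079713), 30) [678.  40.  30.] [341.25, 180.0]
(np.float64(0.03614120353963922), 20) [730. -68.  20.] [371.25, 192.5]
(np.float64(0.611255563601485), 14) [821. 106.  14.] [355.0, 158.75]
```

Call:
{"fn": "carry_out", "kwargs": {"series": [{"linear":[10,-36,-3],"twist":[0,0,-0.105],"grip":-1},{"linear":[10,-36,-3],"twist":[0,0,-0.105],"grip":-1},{"linear":[10,-36,-3],"twist":[0,0,-0.105],"grip":-1},{"linear":[10,-36,-3],"twist":[0,0,-0.105],"grip":-1},{"linear":[10,-36,-3],"twist":[0,0,-0.105],"grip":-1},{"linear":[10,-36,-3],"twist":[0,0,-0.105],"grip":-1},{"linear":[10,-36,-3],"twist":[0,0,-0.105],"grip":-1},{"linear":[10,-36,-3],"twist":[0,0,-0.105],"grip":-1},{"linear":[10,-36,-3],"twist":[0,0,-0.105],"grip":-1},{"linear":[10,-36,-3],"twist":[0,0,-0.105],"grip":-1},{"linear":[10,-36,-3],"twist":[0,0,-0.105],"grip":-1},{"linear":[10,-36,-3],"twist":[0,0,-0.105],"grip":-1}], "newtons": 30}}

```text
time_s: 1.15
tool_pos: [336.5, 87.8, 363.6]
tool_rot: [0.75, 0.662, 0.001, 0.001]
ft_force: [0.7, 0.4, 0.3]
opening: 94.3
```

Call:
{"fn": "carry_out", "kwargs": {"series": [{"linear":[11,-36,-5],"twist":[0,0,0.003],"grip":-1},{"linear":[11,-36,-5],"twist":[0,0,0.003],"grip":-1},{"linear":[11,-36,-5],"twist":[0,0,0.003],"grip":-1},{"linear":[11,-36,-5],"twist":[0,0,0.003],"grip":-1},{"linear":[11,-36,-5],"twist":[0,0,0.003],"grip":-1},{"linear":[11,-36,-5],"twist":[0,0,0.003],"grip":-1},{"linear":[11,-36,-5],"twist":[0,0,0.003],"grip":-1},{"linear":[11,-36,-5],"twist":[0,0,0.003],"grip":-1},{"linear":[11,-36,-5],"twist":[0,0,0.003],"grip":-1},{"linear":[11,-36,-5],"twist":[0,0,0.003],"grip":-1},{"linear":[11,-36,-5],"twist":[0,0,0.003],"grip":-1},{"linear":[10,-20,-5],"twist":[0,0,0.003],"grip":-1}]}}

```text
time_s: 2.15
tool_pos: [466.1, -354.3, 300.2]
tool_rot: [0.742, 0.671, 0.003, 0.002]
ft_force: [0.9, -0.8, -0.8]
opening: 93.7
```

```bash
cat >> h.py <<'E'
from scipy.spatial.transform import Rotation as Ro
def yaw(s=None):
    s=s or state(); R=Ro.from_quat(s["tool_rot"]).as_matrix(); return float(np.arctan2(R[1,1],R[0,1])),R[:,2]
def st():
    s=state();y,z=yaw(s);print(round(s["time_s"],2),np.round(s["tool_pos"],1),"yaw",round(y,4),"z",z.round(3),"F",np.round(s["ft_force"],1),"op",round(s["opening"],1),"q6",round(s["joint_positions"][5],2))
E
python3 - <<'E'
from h import *
st();im=camera("wrist");cv2.imwrite("pics/w1.png",im[:,:,::-1]);st()
E
```

```text
2.15 [ 466.1 -354.3  300.2] yaw -0.1007 z [ 0.007  0.001 -1.   ] F [ 0.9 -0.8 -0.8] op 93.7 q6 -0.67
2.2 [ 467.7 -357.   299. ] yaw -0.1016 z [ 0.009 -0.001 -1.   ] F [ 3.3 -3.4 -0.2] op 94.2 q6 -0.67
```

View pics/w1.png

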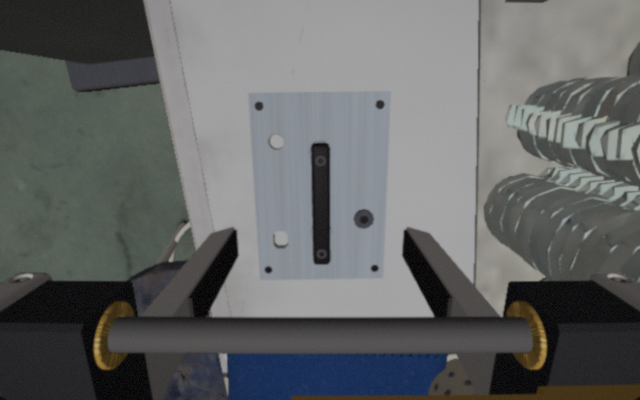

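The wrist view shows the plate, with the bar running from (320,143) to (320,263), the hole at (277,142) and the slot at (281,239). The arm was still settling, so I'll take it again.

Run:
```python
from h import *
camera("wrist");camera("wrist");st();c=get_calibration("wrist");im=camera("wrist");cv2.imwrite("pics/w2.png",im[:,:,::-1]);st()
np.savez("w2.npz",**c)
zoom(im[:,:,::-1],235,80,405,290,2.8,"pics/w2z.png")
```

```text
2.3 [ 465.8 -351.8  299.5] yaw -0.1008 z [ 0.005  0.005 -1.   ] F [-0.6  0.6 -0.1] op 93.9 q6 -0.67
2.35 [ 465.4 -350.3  299.9] yaw -0.0997 z [ 0.005  0.006 -1.   ] F [-0.3  0.5 -0.7] op 93.8 q6 -0.67
```

View pics/w2z.png

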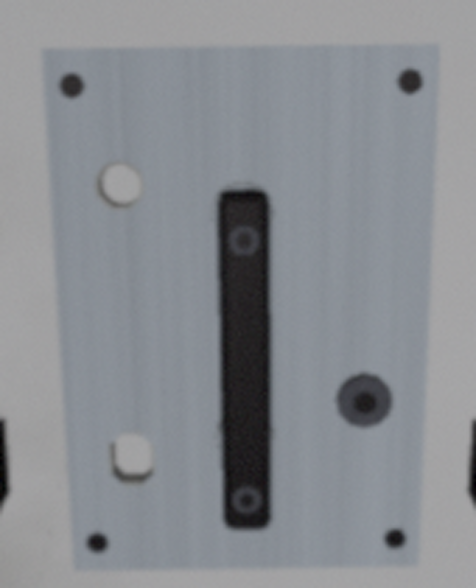

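Run:
```python
from h import *
c=dict(np.load("w2.npz"))
def P(l,z): 
    a=np.array(l,float); return pix2w(c,np.c_[235+(a[:,0]+.5)/2.8-.5,80+(a[:,1]+.5)/2.8-.5],z)
p=lambda n,x:print(n,np.round(x,1).tolist(),np.round(x.mean(0),1))
p("corn",P([(41,48),(439,44),(418,566),(75,570)],8))
p("screws",P([(71,85),(410,81),(396,538),(97,542)],8))
p("bar",P([(244,189),(247,528)],52)); p("barscrew",P([(244,240),(247,500)],52))
p("holes",P([(121,183),(133,454)],8))
st()
```

```text
corn [[421.5, -264.7, 8.0], [530.3, -274.6, 8.0], [516.4, -433.4, 8.0], [407.7, -423.6, 8.0]] [ 469.  -349.1    8. ]
screws [[428.3, -275.3, 8.0], [521.9, -283.7, 8.0], [510.0, -422.8, 8.0], [416.1, -414.6, 8.0]] [ 469.  -349.1    8. ]
bar [[473.2, -303.4, 52.0], [465.2, -392.0, 52.0]] [ 469.2 -347.7   52. ]
barscrew [[472.0, -315.7, 52.0], [466.0, -384.0, 52.0]] [ 469.  -349.8   52. ]
holes [[438.5, -303.6, 8.0], [431.2, -386.1, 8.0]] [ 434.9 -344.8    8. ]
2.35 [ 465.4 -350.3  299.9] yaw -0.0997 z [ 0.005  0.006 -1.   ] F [-0.3  0.5 -0.7] op 93.8 q6 -0.67
```

Call:
{"fn": "carry_out", "kwargs": {"series": [{"linear":[2,1,-25],"twist":[-0.006,0.005,0.012],"grip":-1},{"linear":[1,0,-25],"twist":[0,0,0],"grip":-1},{"linear":[0.5,0,-18],"twist":[0,0,0],"grip":-1},{"linear":[0,0,-4],"twist":[0,0,0],"grip":-1},{"linear":[0,0,0],"twist":[0,0,0],"grip":-1}]}}

```text
time_s: 2.77
tool_pos: [467.2, -342.3, 229.1]
tool_rot: [0.736, 0.677, 0.0, 0.0]
ft_force: [-0.2, 0.0, -0.3]
opening: 94.1
```

```bash
python3 -c "
from h import *
st()"
```

```text
2.77 [ 467.2 -342.3  229.1] yaw -0.0828 z [ 0.001 -0.    -1.   ] F [-0.2  0.  -0.3] op 94.1 q6 -0.67
```

Call:
{"fn": "carry_out", "kwargs": {"series": [{"linear":[1.8,-6.5,-3],"twist":[0,0,-0.005],"grip":-1},{"linear":[0,0,0],"twist":[0,0,0],"grip":-1},{"linear":[0,0,0],"twist":[0,0,0],"grip":-1}]}}

```text
time_s: 3.02
tool_pos: [469.3, -347.5, 228.8]
tool_rot: [0.737, 0.676, 0.001, 0.002]
ft_force: [-0.5, 0.3, -0.4]
opening: 93.8
```

```bash
python3 -c "
from h import *
st()"
```

```text
3.02 [ 469.3 -347.5  228.8] yaw -0.086 z [ 0.003 -0.001 -1.   ] F [-0.5  0.3 -0.4] op 93.8 q6 -0.67
```

Call:
{"fn": "carry_out", "kwargs": {"series": [{"linear":[0,-1,-3],"twist":[0,0,0],"grip":-1},{"linear":[0,0,0],"twist":[0,0.002,0],"grip":1},{"linear":[0,0,0],"twist":[0,0,0],"grip":1},{"linear":[0,0,0],"twist":[0,0,0],"grip":1},{"linear":[0,0,0],"twist":[0,0,0],"grip":1},{"linear":[0,0,0],"twist":[0,0,0],"grip":1},{"linear":[0,0,0],"twist":[0,0,0],"grip":1},{"linear":[0,0,0],"twist":[0,0,0],"grip":1}], "newtons": 40}}

```text
time_s: 3.68
tool_pos: [470.0, -349.7, 228.9]
tool_rot: [0.737, 0.676, -0.0, 0.004]
ft_force: [0.5, 0.2, -0.4]
opening: 50.9
```

```bash
python3 -c "
from h import *
st()"
```

```text
3.68 [ 470.  -349.7  228.9] yaw -0.0866 z [ 0.005 -0.006 -1.   ] F [ 0.5  0.2 -0.4] op 50.9 q6 -0.67
```

Call:
{"fn": "carry_out", "kwargs": {"series": [{"linear":[-1,0.5,-3.5],"twist":[0.006,0.005,-0.001],"grip":1},{"linear":[0,0,0],"twist":[0,0,0],"grip":1},{"linear":[0,0,0],"twist":[0,0,0],"grip":1}], "newtons": 40}}

```text
time_s: 3.93
tool_pos: [468.9, -349.1, 224.9]
tool_rot: [0.737, 0.675, 0.0, -0.0]
ft_force: [0.2, 0.5, -0.5]
opening: 30.4
```

```bash
python3 -c "
from h import *
st()"
```

```text
3.93 [ 468.9 -349.1  224.9] yaw -0.0877 z [-0.     0.001 -1.   ] F [ 0.2  0.5 -0.5] op 30.4 q6 -0.67
```

Pose is on target. Next I close fully.

Call:
{"fn": "carry_out", "kwargs": {"series": [{"linear":[0,0,0],"twist":[0,0,0],"grip":1},{"linear":[0,0,0],"twist":[0,0,0],"grip":1},{"linear":[0,0,0],"twist":[0,0,0],"grip":1},{"linear":[0,0,0],"twist":[0,0,0],"grip":1},{"linear":[0,0,0],"twist":[0,0,0],"grip":1}], "newtons": 40}}

```text
time_s: 4.35
tool_pos: [468.9, -349.1, 224.5]
tool_rot: [0.737, 0.675, 0.0, -0.001]
ft_force: [0.1, -0.1, -1.0]
opening: 12.9
```

```bash
python3 -c "
from h import *
st();camera('scene');st()"
```

```text
4.35 [ 468.9 -349.1  224.5] yaw -0.0877 z [-0.001  0.001 -1.   ] F [ 0.1 -0.1 -1. ] op 12.9 q6 -0.67
4.4 [ 468.9 -349.1  224.6] yaw -0.0878 z [-0.001  0.001 -1.   ] F [-0.2 -0.8  0.6] op 12.5 q6 -0.67
```

Call:
{"fn": "carry_out", "kwargs": {"series": [{"linear":[0,0,10],"twist":[0,0,0],"grip":1},{"linear":[0,0,25],"twist":[0,0,0],"grip":1},{"linear":[0,0,30],"twist":[0,0,0],"grip":1},{"linear":[0,0,25],"twist":[0,0,0],"grip":1},{"linear":[0,0,15],"twist":[0,0,0],"grip":1},{"linear":[0,0,5],"twist":[0,0,0],"grip":1},{"linear":[0,0,0],"twist":[0,0,0],"grip":1}]}}

```text
time_s: 4.98
tool_pos: [465.2, -345.6, 334.2]
tool_rot: [0.737, 0.675, -0.001, -0.01]
ft_force: [0.2, 0.0, -5.6]
opening: 12.6
```

```bash
python3 -c "
from h import *
st();camera('scene');st();im=camera('wrist');cv2.imwrite('pics/w3.png',im[:,:,::-1]);st()"
```

```text
4.98 [ 465.2 -345.6  334.2] yaw -0.0875 z [-0.015  0.015 -1.   ] F [ 0.2  0.  -5.6] op 12.6 q6 -0.67
5.03 [ 465.1 -345.5  333.5] yaw -0.0875 z [-0.016  0.015 -1.   ] F [ 0.8 -0.2 -6. ] op 12.5 q6 -0.67
5.08 [ 464.9 -345.4  332.5] yaw -0.0875 z [-0.017  0.016 -1.   ] F [-0.   0.4 -5.2] op 12.4 q6 -0.67
```

View pics/w3.png

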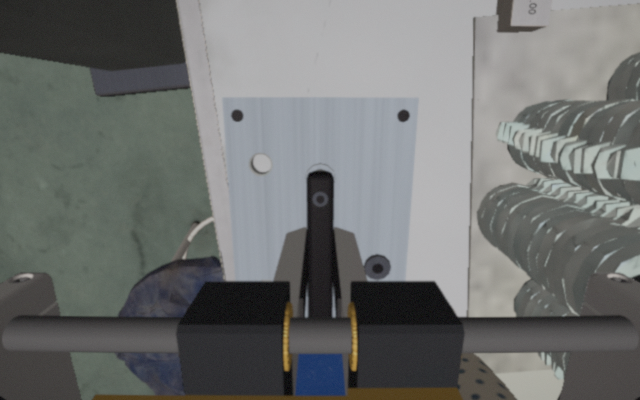

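Call:
{"fn": "carry_out", "kwargs": {"series": [{"linear":[0,15,5],"twist":[-0.016,-0.017,0.006],"grip":1},{"linear":[1,25,2],"twist":[0,0,0.006],"grip":1},{"linear":[1,33,1],"twist":[0,0,0.006],"grip":1},{"linear":[1,33,1],"twist":[0,0,0.006],"grip":1},{"linear":[1,33,1],"twist":[0,0,0.006],"grip":1},{"linear":[1,33,1],"twist":[0,0,0.006],"grip":1},{"linear":[1,33,1],"twist":[0,0,0.006],"grip":1},{"linear":[1,33,1],"twist":[0,0,0.006],"grip":1},{"linear":[1,33,1],"twist":[0,0,0.006],"grip":1},{"linear":[1,30,1],"twist":[0,0,0.006],"grip":1},{"linear":[1,25,1],"twist":[0,0,0.003],"grip":1},{"linear":[0,12,0],"twist":[0,0,0],"grip":1}]}}

```text
time_s: 6.08
tool_pos: [462.7, 14.1, 334.0]
tool_rot: [0.717, 0.697, -0.002, -0.012]
ft_force: [0.2, -0.3, -5.5]
opening: 12.4
```

```bash
python3 -c "
from h import *
st()"
```

```text
6.08 [462.7  14.1 334. ] yaw -0.0279 z [-0.021  0.015 -1.   ] F [ 0.2 -0.3 -5.5] op 12.4 q6 -0.1
```

Call:
{"fn": "carry_out", "kwargs": {"series": [{"linear":[20,0,2],"twist":[-0.007,-0.01,0.003],"grip":1},{"linear":[35,0,1],"twist":[-0.007,-0.01,0.002],"grip":1},{"linear":[35,0,1],"twist":[-0.002,-0.002,0],"grip":1},{"linear":[28,0,1],"twist":[-0.001,-0.001,0],"grip":1},{"linear":[13,0,0],"twist":[-0.001,-0.001,0],"grip":1},{"linear":[0,0,0],"twist":[-0.001,-0.001,0],"grip":1}]}}

```text
time_s: 6.58
tool_pos: [588.2, 25.9, 331.8]
tool_rot: [0.711, 0.703, -0.004, -0.005]
ft_force: [-0.1, 0.2, -5.8]
opening: 13.0
```

```bash
python3 -c "
from h import *
st();im=camera('wrist');cv2.imwrite('pics/w4.png',im[:,:,::-1]);st();im=camera('scene');cv2.imwrite('pics/s4.png',im[:,:,::-1]);st()"
```

```text
6.58 [588.2  25.9 331.8] yaw -0.0117 z [-0.013  0.002 -1.   ] F [-0.1  0.2 -5.8] op 13.0 q6 -0.06
6.63 [586.6  26.  331.4] yaw -0.0117 z [-0.016  0.002 -1.   ] F [-0.3  0.6 -5.7] op 12.8 q6 -0.06
6.68 [585.2  25.8 331.6] yaw -0.0117 z [-0.018  0.002 -1.   ] F [-1.  -1.1 -5.4] op 12.4 q6 -0.06
```

View pics/w4.png

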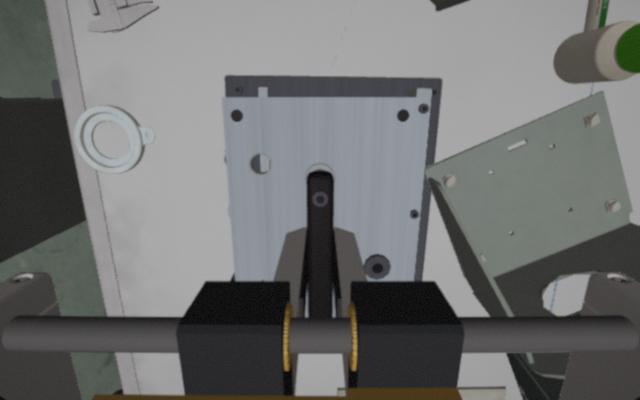

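View pics/s4.png

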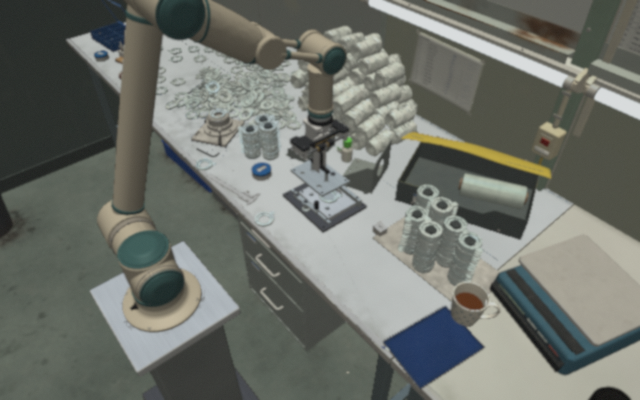

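Call:
{"fn": "carry_out", "kwargs": {"series": [{"linear":[6,-7,-5],"twist":[-0.001,-0.01,-0.006],"grip":1},{"linear":[4,-5,-15],"twist":[-0.001,-0.008,-0.004],"grip":1},{"linear":[1,0,-20],"twist":[-0.001,-0.002,0],"grip":1},{"linear":[0,0,-15],"twist":[-0.001,-0.002,0],"grip":1},{"linear":[0,0,-6],"twist":[-0.001,-0.001,0],"grip":1},{"linear":[0,0,0],"twist":[-0.001,-0.001,0],"grip":1}]}}

```text
time_s: 7.18
tool_pos: [588.2, 12.2, 266.9]
tool_rot: [0.715, 0.699, -0.002, 0.002]
ft_force: [-0.7, -0.0, -6.0]
opening: 12.6
```

```bash
python3 -c "
from h import *
st()"
```

```text
7.18 [588.2  12.2 266.9] yaw -0.0233 z [ 0.001 -0.005 -1.   ] F [-0.7 -0.  -6. ] op 12.6 q6 -0.07
```

Call:
{"fn": "carry_out", "kwargs": {"series": [{"linear":[4,0,0],"twist":[0.003,-0.001,0],"grip":1},{"linear":[3.5,0,-2],"twist":[0.001,-0.001,0],"grip":1},{"linear":[1,0,-3],"twist":[-0.001,-0.001,0],"grip":1},{"linear":[0,0,0],"twist":[-0.001,-0.001,0],"grip":1}]}}

```text
time_s: 7.52
tool_pos: [596.5, 11.6, 263.5]
tool_rot: [0.716, 0.698, 0.001, 0.004]
ft_force: [-0.0, -0.2, -6.5]
opening: 12.8
```

```bash
python3 -c "
from h import *
st()"
```

```text
7.52 [596.5  11.6 263.5] yaw -0.0242 z [ 0.007 -0.003 -1.   ] F [-0.  -0.2 -6.5] op 12.8 q6 -0.07
```

Call:
{"fn": "carry_out", "kwargs": {"series": [{"linear":[0,0,-2.5],"twist":[0.002,0.006,0.001],"grip":1},{"linear":[0,0,-1.5],"twist":[0,0,0],"grip":1}]}}

```text
time_s: 7.68
tool_pos: [597.3, 11.6, 260.7]
tool_rot: [0.715, 0.699, 0.001, 0.002]
ft_force: [-1.0, 0.6, -5.2]
opening: 12.6
```

```bash
python3 -c "
from h import *
st()"
```

```text
7.68 [597.3  11.6 260.7] yaw -0.0228 z [ 0.004 -0.001 -1.   ] F [-1.   0.6 -5.2] op 12.6 q6 -0.07
```

Call:
{"fn": "carry_out", "kwargs": {"series": [{"linear":[0,0,-1],"twist":[0.001,0.003,0],"grip":1},{"linear":[0,0,-1],"twist":[0,0,0],"grip":1}]}}

```text
time_s: 7.85
tool_pos: [597.6, 11.7, 258.8]
tool_rot: [0.715, 0.699, 0.0, 0.001]
ft_force: [-1.0, -0.3, -6.1]
opening: 12.5
```

```bash
python3 -c "
from h import *
st()"
```

```text
7.85 [597.6  11.7 258.8] yaw -0.0228 z [ 0.001 -0.    -1.   ] F [-1.  -0.3 -6.1] op 12.5 q6 -0.07
```

Call:
{"fn": "carry_out", "kwargs": {"series": [{"linear":[0,0,-1],"twist":[0,0,0],"grip":1},{"linear":[0,0,-0.7],"twist":[0,0,0],"grip":1}]}}

```text
time_s: 8.02
tool_pos: [597.7, 11.7, 257.3]
tool_rot: [0.715, 0.699, 0.0, 0.001]
ft_force: [-0.3, -0.4, -0.8]
opening: 12.5
```

```bash
python3 -c "
from h import *
st()"
```

```text
8.02 [597.7  11.7 257.3] yaw -0.0225 z [ 0.002 -0.    -1.   ] F [-0.3 -0.4 -0.8] op 12.5 q6 -0.07
```

On the pins at the expected height, with the weight carried. Next I ease the back edge to the rail.

Call:
{"fn": "carry_out", "kwargs": {"series": [{"linear":[0.8,0,0.1],"twist":[0,0,0],"grip":1},{"linear":[0.8,0,0.1],"twist":[0,0,0],"grip":1}]}}

```text
time_s: 8.18
tool_pos: [599.1, 11.8, 257.6]
tool_rot: [0.715, 0.699, 0.0, 0.001]
ft_force: [0.2, -0.4, -5.6]
opening: 12.7
```

```bash
python3 -c "
from h import *
st()"
```

```text
8.18 [599.1  11.8 257.6] yaw -0.0225 z [ 0.001 -0.    -1.   ] F [ 0.2 -0.4 -5.6] op 12.7 q6 -0.07
```

Call:
{"fn": "carry_out", "kwargs": {"series": [{"linear":[0.5,0,-0.2],"twist":[0,0,0],"grip":1},{"linear":[0.5,0,-0.1],"twist":[0,0,0],"grip":1}]}}

```text
time_s: 8.35
tool_pos: [600.0, 11.8, 257.3]
tool_rot: [0.715, 0.699, -0.0, 0.0]
ft_force: [-1.8, -0.3, -3.8]
opening: 12.6
```

```bash
python3 -c "
from h import *
st()"
```

```text
8.35 [600.   11.8 257.3] yaw -0.0223 z [ 0. -0. -1.] F [-1.8 -0.3 -3.8] op 12.6 q6 -0.07
```

Call:
{"fn": "carry_out", "kwargs": {"series": [{"linear":[0.4,0,-0.1],"twist":[0,0,0],"grip":1}]}}

```text
time_s: 8.43
tool_pos: [600.2, 11.8, 257.3]
tool_rot: [0.715, 0.699, -0.0, 0.0]
ft_force: [-1.1, -0.2, -3.0]
opening: 12.6
```

```bash
python3 -c "
from h import *
st()"
```

```text
8.43 [600.2  11.8 257.3] yaw -0.0222 z [-0.    -0.001 -1.   ] F [-1.1 -0.2 -3. ] op 12.6 q6 -0.07
```

Call:
{"fn": "carry_out", "kwargs": {"series": [{"linear":[0.5,0,0],"twist":[0,0,0],"grip":1},{"linear":[0.5,0,0],"twist":[0,0,0],"grip":1}]}}

```text
time_s: 8.6
tool_pos: [600.9, 11.8, 257.3]
tool_rot: [0.715, 0.699, -0.001, -0.0]
ft_force: [-0.2, 0.4, -3.6]
opening: 12.4
```

```bash
python3 -c "
from h import *
st()"
```

```text
8.6 [600.9  11.8 257.3] yaw -0.0222 z [-0.002 -0.    -1.   ] F [-0.2  0.4 -3.6] op 12.4 q6 -0.07
```

Call:
{"fn": "carry_out", "kwargs": {"series": [{"linear":[0.6,0,0],"twist":[0,-0.001,0],"grip":1},{"linear":[0.5,0,-0.1],"twist":[0,-0.001,0],"grip":1}]}}

```text
time_s: 8.77
tool_pos: [601.8, 11.9, 257.2]
tool_rot: [0.715, 0.699, -0.0, -0.0]
ft_force: [-2.2, -0.8, -2.5]
opening: 12.7
```

```bash
python3 -c "
from h import *
st()"
```

```text
8.77 [601.8  11.9 257.2] yaw -0.0223 z [-0.001 -0.    -1.   ] F [-2.2 -0.8 -2.5] op 12.7 q6 -0.07
```

Call:
{"fn": "carry_out", "kwargs": {"series": [{"linear":[0.5,0,0],"twist":[0,-0.001,0],"grip":1},{"linear":[0.5,0,0],"twist":[0,-0.001,0],"grip":1}]}}

```text
time_s: 8.93
tool_pos: [602.0, 11.9, 257.1]
tool_rot: [0.715, 0.699, -0.001, -0.0]
ft_force: [-2.9, 0.2, -2.0]
opening: 12.3
```

```bash
python3 -c "
from h import *
st()"
```

```text
8.93 [602.   11.9 257.1] yaw -0.0222 z [-0.002 -0.    -1.   ] F [-2.9  0.2 -2. ] op 12.3 q6 -0.07
```

Call:
{"fn": "carry_out", "kwargs": {"series": [{"linear":[0.3,-1,-0.1],"twist":[0,-0.001,0],"grip":1},{"linear":[0.3,-1,-0.1],"twist":[0,0,0],"grip":1},{"linear":[0.3,-1,-0.1],"twist":[0,-0.001,0],"grip":1}]}}

```text
time_s: 9.18
tool_pos: [602.2, 10.4, 257.1]
tool_rot: [0.715, 0.699, 0.001, -0.002]
ft_force: [-3.5, 4.4, -0.6]
opening: 12.7
```

```bash
python3 -c "
from h import *
st()"
```

```text
9.18 [602.2  10.4 257.1] yaw -0.0237 z [-0.002  0.004 -1.   ] F [-3.5  4.4 -0.6] op 12.7 q6 -0.08
```

Call:
{"fn": "carry_out", "kwargs": {"series": [{"linear":[0.2,-1,0],"twist":[-0.002,-0.001,0.001],"grip":1},{"linear":[0.2,-1,0],"twist":[-0.001,0,0.001],"grip":1},{"linear":[0.2,-1,-0.05],"twist":[-0.001,-0.001,0],"grip":1}]}}

```text
time_s: 9.43
tool_pos: [602.1, 8.4, 256.6]
tool_rot: [0.715, 0.699, 0.0, -0.002]
ft_force: [-4.0, 3.5, -3.4]
opening: 12.7
```

```bash
python3 -c "
from h import *
st()"
```

```text
9.43 [602.1   8.4 256.6] yaw -0.022 z [-0.002  0.003 -1.   ] F [-4.   3.5 -3.4] op 12.7 q6 -0.08
```

Call:
{"fn": "carry_out", "kwargs": {"series": [{"linear":[0.1,-0.8,0],"twist":[-0.001,-0.001,0],"grip":1},{"linear":[0.1,-0.8,-0.1],"twist":[-0.001,-0.001,0],"grip":1}]}}

```text
time_s: 9.6
tool_pos: [601.9, 6.9, 256.1]
tool_rot: [0.715, 0.699, 0.0, -0.001]
ft_force: [-2.8, 3.5, -1.8]
opening: 12.6
```

```bash
python3 -c "
from h import *
st()"
```

```text
9.6 [601.9   6.9 256.1] yaw -0.0224 z [-0.001  0.002 -1.   ] F [-2.8  3.5 -1.8] op 12.6 q6 -0.08
```

Call:
{"fn": "carry_out", "kwargs": {"series": [{"linear":[0.1,-0.8,0.1],"twist":[-0.001,-0.001,0],"grip":1},{"linear":[0.1,-0.8,0.05],"twist":[-0.001,-0.001,0],"grip":1}]}}

```text
time_s: 9.77
tool_pos: [601.6, 4.7, 255.3]
tool_rot: [0.715, 0.699, -0.001, 0.0]
ft_force: [-3.6, 4.0, -4.9]
opening: 12.6
```

```bash
python3 -c "
from h import *
st();im=camera('wrist');cv2.imwrite('pics/w5.png',im[:,:,::-1]);im=camera('scene');cv2.imwrite('pics/s5.png',im[:,:,::-1]);zoom(im[:,:,::-1],270,130,400,240,6,'pics/s5z.png');st()"
```

```text
9.77 [601.6   4.7 255.3] yaw -0.0221 z [-0.001 -0.001 -1.   ] F [-3.6  4.  -4.9] op 12.6 q6 -0.08
9.87 [601.6   4.7 255.3] yaw -0.0223 z [-0.001 -0.001 -1.   ] F [-3.1  2.7 -5.4] op 12.2 q6 -0.08
```

View pics/w5.png

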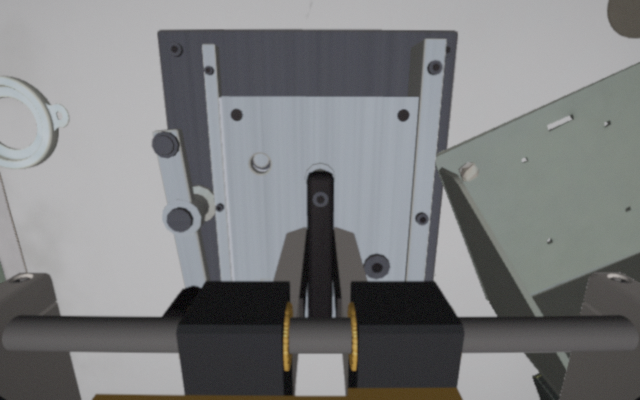

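View pics/s5z.png

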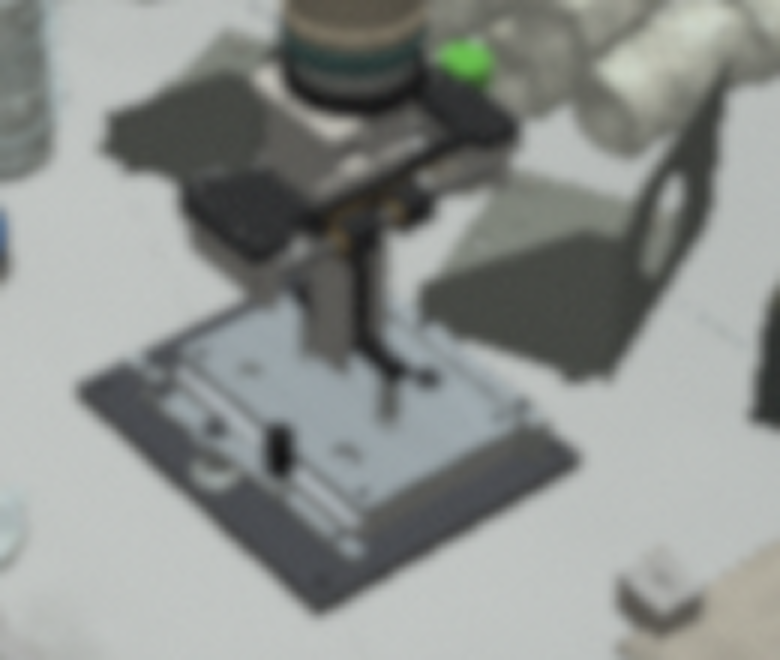

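```bash
python3 -c "
from h import *
im=cv2.imread('pics/w5.png');zoom(im,150,80,450,290,2.6,'pics/w5z.png')"
```

```text
(no output)
```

View pics/w5z.png

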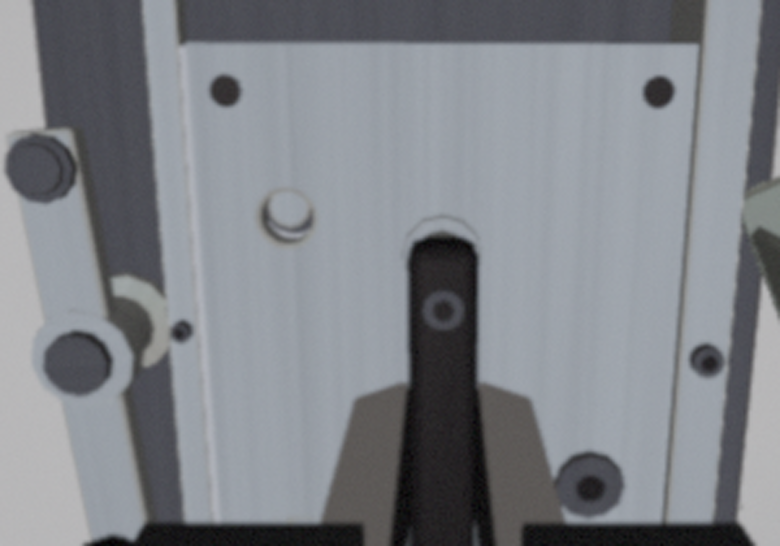

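Run:
```python
from h import *
c=get_calibration("wrist");st()
V=np.array(c["view"]);print("cam",(-V[:3,:3].T@V[:3,3]).round(0))
th=-0.0222;R=np.array([[np.cos(th),-np.sin(th)],[np.sin(th),np.cos(th)]])
o=np.array([601.5,4.6])
def pr(p): 
    q=w2pix(c,p); return ((q-[150,80]+.5)*2.6-.5).round(0).tolist()
h=o+R@[-35,42]
for z in (33,41): print("hole",z,pr([[*h,z]]), pr([[*(h+R@[6,0]),z],[*(h+R@[-6,0]),z],[*(h+R@[0,6]),z],[*(h+R@[0,-6]),z]]))
for dy in (-4,-2,0,2,4): print("pin dy",dy,pr([[*(h+R@[0,dy]),33]]))
print("corner screws",pr([[*(o+R@[47,70]),41],[*(o+R@[-47,70]),41]]))
im=cv2.imread('pics/w5.png');zoom(im,245,145,280,180,16,'pics/w5h.png')
```

```text
9.87 [601.6   4.7 255.3] yaw -0.0223 z [-0.001 -0.001 -1.   ] F [-3.1  2.7 -5.4] op 12.2 q6 -0.08
cam [603.  81. 234.]
hole 33 [[291.0, 213.0]] [[317.0, 213.0], [265.0, 213.0], [290.0, 187.0], [292.0, 239.0]]
hole 41 [[285.0, 219.0]] [[312.0, 219.0], [258.0, 219.0], [284.0, 192.0], [286.0, 246.0]]
pin dy -4 [[292.0, 230.0]]
pin dy -2 [[292.0, 222.0]]
pin dy 0 [[291.0, 213.0]]
pin dy 2 [[291.0, 204.0]]
pin dy 4 [[290.0, 196.0]]
corner screws [[663.0, 90.0], [223.0, 90.0]]
```

View pics/w5h.png

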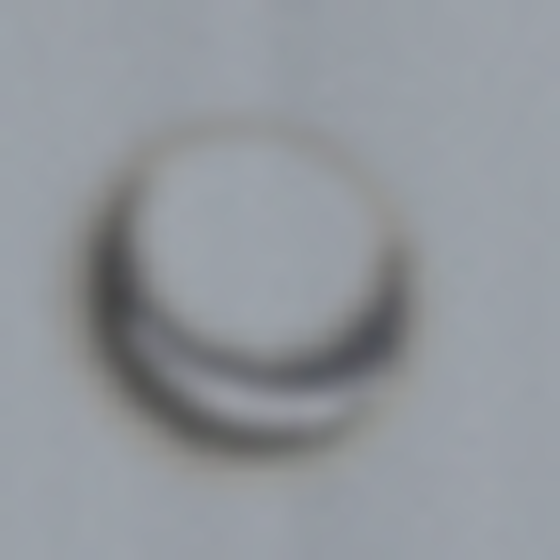

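The pin top sits almost centred in the hole, so y is about right. I'll ease down while relieving the rail pressure a little.

Call:
{"fn": "carry_out", "kwargs": {"series": [{"linear":[-0.2,0.2,-0.4],"twist":[0,0,0],"grip":1},{"linear":[0,0,-0.4],"twist":[0,0,0],"grip":1}]}}

```text
time_s: 10.03
tool_pos: [601.6, 4.6, 254.5]
tool_rot: [0.715, 0.699, -0.001, 0.0]
ft_force: [-4.0, 2.5, -2.8]
opening: 12.4
```

```bash
python3 -c "
from h import *
st()"
```

```text
10.03 [601.6   4.6 254.5] yaw -0.0225 z [-0.001 -0.001 -1.   ] F [-4.   2.5 -2.8] op 12.4 q6 -0.08
```

Call:
{"fn": "carry_out", "kwargs": {"series": [{"linear":[-0.3,0.2,-0.5],"twist":[0,0,0],"grip":1},{"linear":[-0.2,0.1,-0.5],"twist":[0,0,0],"grip":1},{"linear":[0,0,-0.5],"twist":[0,0,0],"grip":1}]}}

```text
time_s: 10.28
tool_pos: [601.3, 4.8, 253.6]
tool_rot: [0.715, 0.699, -0.0, 0.001]
ft_force: [-4.2, 2.2, -3.2]
opening: 12.0
```

```bash
python3 -c "
from h import *
st()"
```

```text
10.28 [601.3   4.8 253.6] yaw -0.0226 z [ 0.001 -0.002 -1.   ] F [-4.2  2.2 -3.2] op 12.0 q6 -0.08
```

```bash
python3 -c "
from h import *
im=camera('wrist')[:,:,::-1];cv2.imwrite('pics/w6.png',im);zoom(im,150,80,450,290,2.6,'pics/w6z.png')
st();zoom(im,245,145,280,180,10,'pics/w6h.png')"
```

```text
10.33 [601.3   4.8 253.5] yaw -0.0225 z [ 0.001 -0.002 -1.   ] F [-2.8  1.2 -2.9] op 12.3 q6 -0.08
```

View pics/w6z.png

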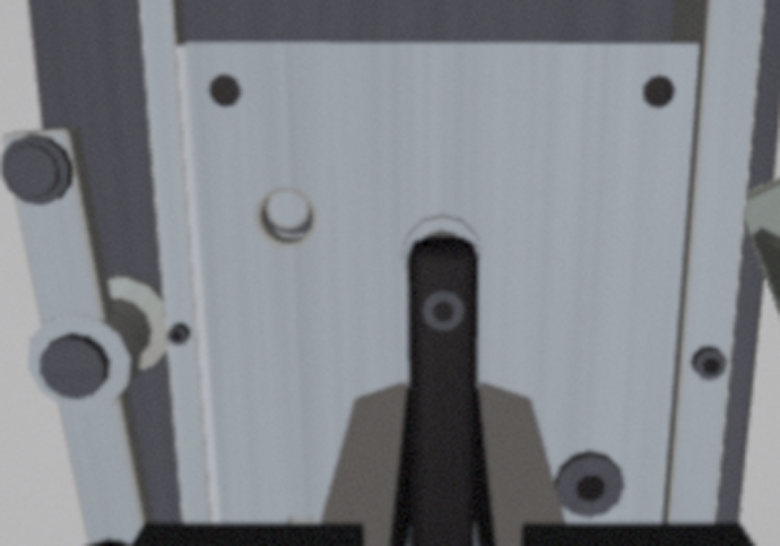

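View pics/w6h.png

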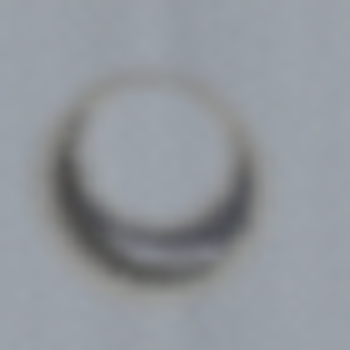

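The plate hasn't moved relative to the gripper, so the whole plate is descending over the pins. I'll continue.

Call:
{"fn": "carry_out", "kwargs": {"series": [{"linear":[-0.2,0,-0.5],"twist":[0.001,0,0],"grip":1},{"linear":[-0.1,0,-0.5],"twist":[0.001,0,0],"grip":1},{"linear":[0,0,-0.5],"twist":[0,0,0],"grip":1},{"linear":[0,0,-0.5],"twist":[0,0,0],"grip":1}]}}

```text
time_s: 10.67
tool_pos: [601.1, 4.7, 251.6]
tool_rot: [0.715, 0.699, 0.0, 0.001]
ft_force: [-3.7, 2.6, -3.4]
opening: 13.0
```

```bash
python3 -c "
from h import *
st()"
```

```text
10.67 [601.1   4.7 251.6] yaw -0.0221 z [ 0.001 -0.    -1.   ] F [-3.7  2.6 -3.4] op 13.0 q6 -0.09
```

Call:
{"fn": "carry_out", "kwargs": {"series": [{"linear":[-0.1,0.1,-0.5],"twist":[0,0,0],"grip":1},{"linear":[-0.1,0,-0.5],"twist":[0,0,0],"grip":1},{"linear":[0,0,-0.4],"twist":[0,0,0],"grip":1}]}}

```text
time_s: 10.92
tool_pos: [600.9, 4.9, 250.6]
tool_rot: [0.715, 0.699, 0.001, 0.001]
ft_force: [-4.8, 1.0, 1.4]
opening: 12.6
```

```bash
python3 -c "
from h import *
st()"
```

```text
10.92 [600.9   4.9 250.6] yaw -0.0222 z [ 0.002 -0.    -1.   ] F [-4.8  1.   1.4] op 12.6 q6 -0.09
```

Call:
{"fn": "carry_out", "kwargs": {"series": [{"linear":[-0.1,0,-0.3],"twist":[0,0.001,0],"grip":1},{"linear":[0,0,-0.2],"twist":[0,0,0],"grip":1}]}}

```text
time_s: 11.08
tool_pos: [600.9, 4.9, 250.6]
tool_rot: [0.715, 0.699, 0.0, 0.001]
ft_force: [-4.4, 1.4, -1.5]
opening: 12.8
```

```bash
python3 -c "
from h import *
st();im=camera('wrist')[:,:,::-1];cv2.imwrite('pics/w7.png',im);zoom(im,150,80,450,290,2.6,'pics/w7z.png')
"
```

```text
11.08 [600.9   4.9 250.6] yaw -0.0221 z [ 0.002 -0.    -1.   ] F [-4.4  1.4 -1.5] op 12.8 q6 -0.09
```

View pics/w7z.png

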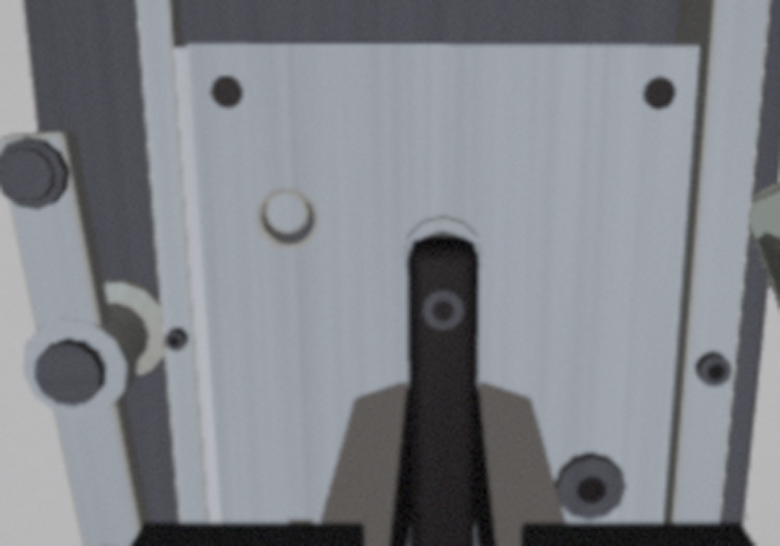

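Call:
{"fn": "carry_out", "kwargs": {"series": [{"linear":[0,0,0.1],"twist":[0,0,0],"grip":0.3},{"linear":[0,0,0],"twist":[0,0,0],"grip":0.3},{"linear":[0,0,0],"twist":[0,0,0],"grip":0.3},{"linear":[0,0,0],"twist":[0,0,0],"grip":0.3},{"linear":[0,0,0],"twist":[0,0,0],"grip":0.3},{"linear":[0,0,0],"twist":[0,0,0],"grip":0.3}]}}

```text
time_s: 11.63
tool_pos: [606.8, 2.6, 254.4]
tool_rot: [0.714, 0.7, 0.006, 0.01]
ft_force: [-0.8, 0.7, -0.6]
opening: 33.0
```

```bash
python3 -c "
from h import *
st()
"
```

```text
11.63 [606.8   2.6 254.4] yaw -0.0206 z [ 0.022 -0.007 -1.   ] F [-0.8  0.7 -0.6] op 33.0 q6 -0.09
```

Call:
{"fn": "carry_out", "kwargs": {"series": [{"linear":[-4,1,1],"twist":[0.007,0.02,0],"grip":0.2},{"linear":[-1,0,10],"twist":[0,0,0],"grip":0.2},{"linear":[0,0,20],"twist":[0,0,0],"grip":0.2},{"linear":[0,0,20],"twist":[0,0,0],"grip":0.2},{"linear":[0,0,20],"twist":[0,0,0],"grip":0.2}]}}

```text
time_s: 12.05
tool_pos: [599.8, 3.6, 324.8]
tool_rot: [0.714, 0.7, -0.003, -0.004]
ft_force: [0.8, 0.5, 0.1]
opening: 37.5
```

```bash
python3 -c "
from h import *
st();im=camera('wrist')[:,:,::-1];cv2.imwrite('pics/w8.png',im);im=camera('scene')[:,:,::-1];zoom(im,270,130,400,240,6,'pics/s8z.png');st()
"
```

```text
12.05 [599.8   3.6 324.8] yaw -0.0206 z [-0.009  0.002 -1.   ] F [0.8 0.5 0.1] op 37.5 q6 -0.09
12.15 [601.2   3.5 328. ] yaw -0.0205 z [-0.     0.001 -1.   ] F [0.9 0.  0.3] op 37.2 q6 -0.09
```

View pics/w8.png

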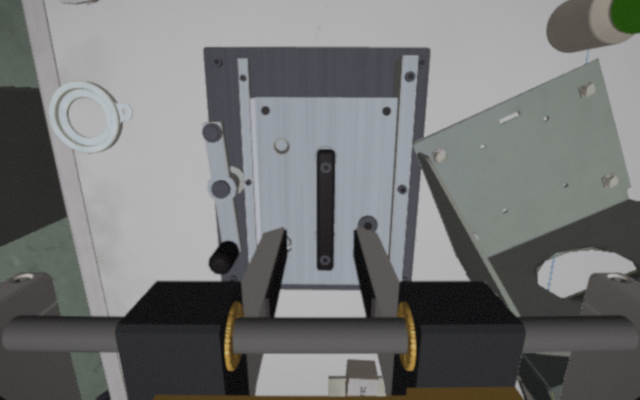

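View pics/s8z.png

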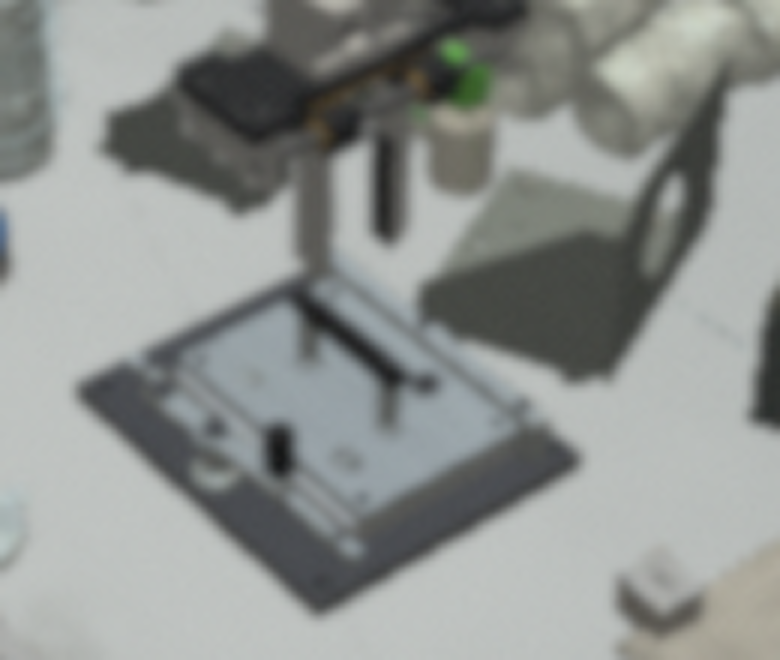

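The plate lies flush: pin tops show in the hole and slot, and the scene view shows it sitting level inside the nest. On to the clamp knob.

Call:
{"fn": "carry_out", "kwargs": {"series": [{"linear":[-15,-8,-3],"twist":[0,0,0],"grip":-0.2},{"linear":[-25,-12,-6],"twist":[0,0,0],"grip":-0.2},{"linear":[-25,-12,-6],"twist":[0,0,0],"grip":-0.2},{"linear":[-13,-6,-6],"twist":[0,0,0],"grip":-0.2},{"linear":[-2,-1,-4],"twist":[0,0,0],"grip":-0.2},{"linear":[0,0,0],"twist":[0,0,0],"grip":-0.2},{"linear":[0,0,0],"twist":[0,0,0],"grip":-0.2}]}}

```text
time_s: 12.73
tool_pos: [518.3, -35.9, 302.4]
tool_rot: [0.714, 0.7, 0.002, 0.001]
ft_force: [0.0, 0.3, 0.4]
opening: 56.2
```

```bash
python3 -c "
from h import *
camera('wrist');camera('wrist');st();c=get_calibration('wrist');np.savez('w9.npz',**c)
im=camera('wrist')[:,:,::-1];st();cv2.imwrite('pics/w9.png',im);im=camera('top')[:,:,::-1];cv2.imwrite('pics/t9.png',im)
"
```

```text
12.83 [519.  -35.8 302.6] yaw -0.0187 z [ 0.005  0.001 -1.   ] F [ 0.3 -0.1  0.5] op 56.3 q6 -0.19
12.88 [519.1 -35.8 302.7] yaw -0.0185 z [ 0.005  0.001 -1.   ] F [ 0.6 -0.3  0.6] op 56.4 q6 -0.19
```

View pics/w9.png

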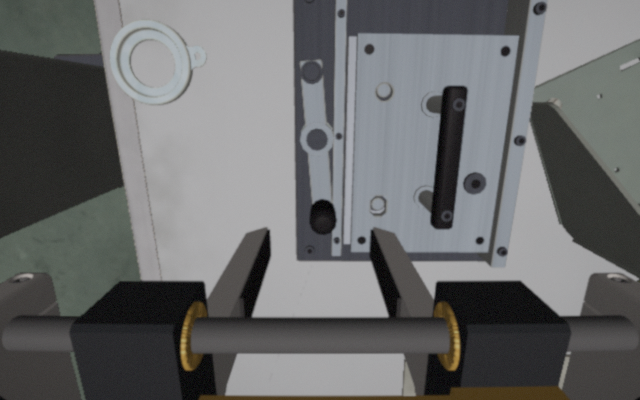

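Run:
```python
from h import *
c=dict(np.load('w9.npz'));im=cv2.imread('pics/w9.png');zoom(im,280,40,360,250,2.8,'pics/w9z.png')
p=lambda n,x:print(n,np.round(x,1).tolist())
p("knob",pix2w(c,[(322,214)],80));p("nut",pix2w(c,[(316,137)],50));p("end",pix2w(c,[(312,70)],45))
p("screws",pix2w(c,[(370,49),(506,51),(480,240),(362,240)],34))
p("pins",pix2w(c,[(385,91),(378,204)],33))
```

```text
knob [[521.6, -26.6, 80.0]]
nut [[518.6, 18.3, 50.0]]
end [[516.8, 61.6, 45.0]]
screws [[556.4, 75.4, 34.0], [650.0, 73.1, 34.0], [646.5, -66.2, 34.0], [552.9, -64.2, 34.0]]
pins [[567.6, 47.8, 33.0], [564.9, -35.1, 33.0]]
```

View pics/w9z.png

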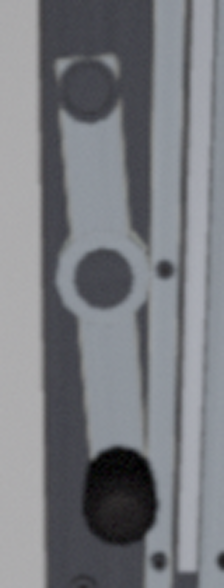

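Call:
{"fn": "carry_out", "kwargs": {"series": [{"linear":[1,1,-12],"twist":[0.001,0.004,0],"grip":-0.2},{"linear":[0.5,0.8,-18],"twist":[0,0,0],"grip":-0.2},{"linear":[0.5,0,-15],"twist":[0,0,0],"grip":-0.2},{"linear":[0,0,-5],"twist":[0,0,0],"grip":-0.2},{"linear":[0,0,0],"twist":[0,0,0],"grip":-0.2}]}}

```text
time_s: 13.35
tool_pos: [524.5, -32.7, 249.8]
tool_rot: [0.713, 0.701, 0.003, 0.002]
ft_force: [-0.0, 0.0, 0.3]
opening: 56.0
```

```bash
python3 -c "
from h import *
st()
"
```

```text
13.35 [524.5 -32.7 249.8] yaw -0.0164 z [ 0.006  0.001 -1.   ] F [-0.   0.   0.3] op 56.0 q6 -0.18
```

Call:
{"fn": "carry_out", "kwargs": {"series": [{"linear":[-3.5,-1,-1.5],"twist":[0,0.006,0],"grip":1},{"linear":[0,0,0],"twist":[0,0,0],"grip":1},{"linear":[0,0,0],"twist":[0,0,0],"grip":1},{"linear":[0,0,0],"twist":[0,0,0],"grip":1}], "newtons": 15}}

```text
time_s: 13.68
tool_pos: [521.5, -33.6, 248.4]
tool_rot: [0.713, 0.701, 0.0, -0.001]
ft_force: [0.1, 0.3, -0.4]
opening: 33.4
```

```bash
python3 -c "
from h import *
st()
"
```

```text
13.68 [521.5 -33.6 248.4] yaw -0.0158 z [-0.001  0.001 -1.   ] F [ 0.1  0.3 -0.4] op 33.4 q6 -0.18
```

Call:
{"fn": "carry_out", "kwargs": {"series": [{"linear":[0,0,0],"twist":[0,0,0],"grip":1},{"linear":[0,0,0],"twist":[0,0,0],"grip":1},{"linear":[0,0,0],"twist":[0,0,0],"grip":1},{"linear":[0,0,0],"twist":[0,0,0],"grip":1}], "newtons": 15}}

```text
time_s: 14.02
tool_pos: [521.8, -33.7, 249.6]
tool_rot: [0.713, 0.701, 0.001, 0.001]
ft_force: [0.3, -0.5, -3.9]
opening: 17.5
```

```bash
python3 -c "
from h import *
st()
"
```

```text
14.02 [521.8 -33.7 249.6] yaw -0.0161 z [ 0.002  0.001 -1.   ] F [ 0.3 -0.5 -3.9] op 17.5 q6 -0.18
```

Call:
{"fn": "carry_out", "kwargs": {"series": [{"linear":[-6.7,0.3,-0.4],"twist":[0,0,0],"grip":1},{"linear":[-6.6,1.2,-0.2],"twist":[0,0,0],"grip":1},{"linear":[-6.4,2.1,0],"twist":[0,0,0],"grip":1},{"linear":[-6.1,2.9,0],"twist":[0,0,0],"grip":1}]}}

```text
time_s: 14.35
tool_pos: [501.0, -30.7, 249.9]
tool_rot: [0.713, 0.701, 0.005, 0.011]
ft_force: [3.6, -5.2, -5.8]
opening: 17.6
```

```bash
cat >> h.py <<'E'
def kn(piv=(519.4,15.8)):
    s=state();st();R=Ro.from_quat(s["tool_rot"]).as_matrix();g=np.array(s["tool_pos"])+180*R[:,2]
    d=g[:2]-piv;print("grasp",g.round(1),"r",np.linalg.norm(d).round(1),"a",((np.arctan2(d[1],d[0])-np.pi+.0225+np.pi)%(2*np.pi)-np.pi).round(3))
E
python3 -c "
from h import *
kn()
"
```

```text
14.35 [501.  -30.7 249.9] yaw -0.0161 z [ 0.022 -0.009 -1.   ] F [ 3.6 -5.2 -5.8] op 17.6 q6 -0.18
grasp [505.  -32.3  69.9] r 50.2 a 1.302
```

Call:
{"fn": "carry_out", "kwargs": {"series": [{"linear":[-5.5,2.6,-0.7],"twist":[0.004,0.008,0],"grip":1},{"linear":[-5.7,3.4,-0.4],"twist":[0.003,0.006,0],"grip":1},{"linear":[-5.3,4.1,-0.3],"twist":[0.003,0.005,0],"grip":1},{"linear":[-4.8,4.6,-0.2],"twist":[0.003,0.005,0],"grip":1}]}}

```text
time_s: 14.68
tool_pos: [482.8, -19.9, 250.1]
tool_rot: [0.713, 0.701, 0.003, 0.008]
ft_force: [3.8, -4.0, -5.7]
opening: 17.5
```

```bash
python3 -c "
from h import *
kn()
"
```

```text
14.68 [482.8 -19.9 250.1] yaw -0.016 z [ 0.015 -0.007 -1.   ] F [ 3.8 -4.  -5.7] op 17.5 q6 -0.16
grasp [485.5 -21.2  70.1] r 50.1 a 0.851
```

Call:
{"fn": "carry_out", "kwargs": {"series": [{"linear":[-4.8,5.2,-0.8],"twist":[0.004,0.007,0],"grip":1},{"linear":[-4.1,5.8,-0.4],"twist":[0.003,0.005,0],"grip":1},{"linear":[-3.3,6.3,-0.3],"twist":[0.003,0.004,0],"grip":1},{"linear":[-2.5,6.7,-0.3],"twist":[0.003,0.003,0],"grip":1}]}}

```text
time_s: 15.02
tool_pos: [470.5, 0.7, 250.1]
tool_rot: [0.713, 0.701, 0.002, 0.006]
ft_force: [2.3, -5.0, -3.7]
opening: 17.5
```

```bash
python3 -c "
from h import *
kn()
"
```

```text
15.02 [470.5   0.7 250.1] yaw -0.0158 z [ 0.011 -0.005 -1.   ] F [ 2.3 -5.  -3.7] op 17.5 q6 -0.13
grasp [ 4.726e+02 -2.000e-01  7.010e+01] r 49.5 a 0.352
```

Call:
{"fn": "carry_out", "kwargs": {"series": [{"linear":[-1.8,6.3,-0.5],"twist":[0.004,0.005,0],"grip":1},{"linear":[-1.1,6,-0.3],"twist":[0.003,0.003,0],"grip":1},{"linear":[-0.4,4.5,-0.2],"twist":[0.003,0.003,0],"grip":1}]}}

```text
time_s: 15.27
tool_pos: [468.0, 15.7, 250.1]
tool_rot: [0.712, 0.702, 0.002, 0.003]
ft_force: [2.1, -4.8, -3.5]
opening: 17.8
```

```bash
python3 -c "
from h import *
kn()
"
```

```text
15.27 [468.   15.7 250.1] yaw -0.0145 z [ 0.007 -0.002 -1.   ] F [ 2.1 -4.8 -3.5] op 17.8 q6 -0.1
grasp [469.3  15.4  70.1] r 50.1 a 0.03
```

Almost there. I'll push gently to the stop.

Call:
{"fn": "carry_out", "kwargs": {"series": [{"linear":[0,1.5,-0.2],"twist":[0.002,0.003,0],"grip":1},{"linear":[0,1.2,-0.1],"twist":[0.001,0.002,0],"grip":1},{"linear":[0,1.2,0],"twist":[0,0,0],"grip":1}]}}

```text
time_s: 15.52
tool_pos: [468.3, 19.2, 250.1]
tool_rot: [0.712, 0.702, 0.001, 0.002]
ft_force: [1.0, -3.7, -2.6]
opening: 17.5
```

```bash
python3 -c "
from h import *
kn()
"
```

```text
15.52 [468.3  19.2 250.1] yaw -0.013 z [ 0.004 -0.002 -1.   ] F [ 1.  -3.7 -2.6] op 17.5 q6 -0.09
grasp [469.1  18.9  70.1] r 50.4 a -0.039
```

Call:
{"fn": "carry_out", "kwargs": {"series": [{"linear":[0,1.2,0],"twist":[0.001,0.001,0],"grip":1},{"linear":[0,1.2,0],"twist":[0.001,0.001,0],"grip":1}]}}

```text
time_s: 15.68
tool_pos: [468.6, 21.3, 250.1]
tool_rot: [0.712, 0.703, 0.001, 0.001]
ft_force: [2.3, -4.3, -3.6]
opening: 17.9
```

```bash
python3 -c "
from h import *
kn();im=camera('wrist')[:,:,::-1];cv2.imwrite('pics/w10.png',im)
"
```

```text
15.68 [468.6  21.3 250.1] yaw -0.013 z [ 0.003 -0.001 -1.   ] F [ 2.3 -4.3 -3.6] op 17.9 q6 -0.09
grasp [469.   21.2  70.1] r 50.7 a -0.084
```

View pics/w10.png

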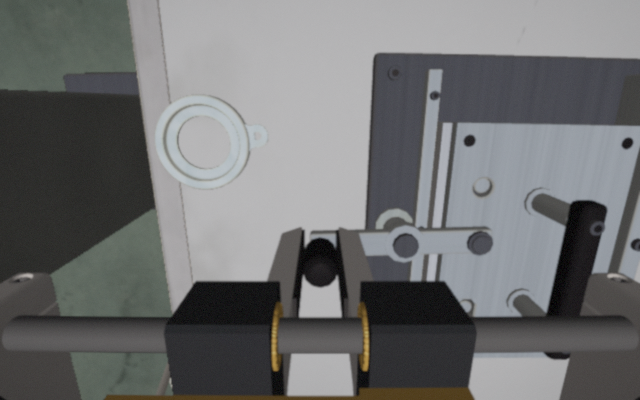

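Run:
```python
from h import *
c=get_calibration('wrist');im=cv2.imread('pics/w10.png');zoom(im,290,190,510,300,3.5,'pics/w10z.png')
```

```text
(no output)
```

View pics/w10z.png

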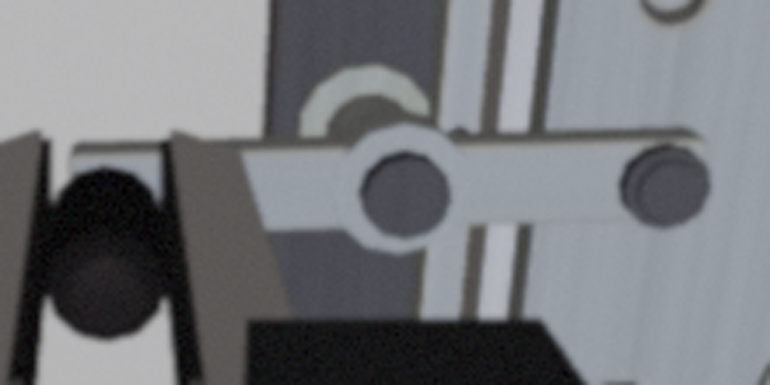

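Run:
```python
from h import *
c=get_calibration('wrist')
f=lambda a,z:pix2w(c,[(290+(x+.5)/3.5-.5,190+(y+.5)/3.5-.5) for x,y in a],z)
for n,a,z in (("top",[(72,152),(690,142)],45),("bot",[(265,230),(620,219)],45),("nut",[(405,195),(665,187)],50),("knobtop",[(107,283)],80)):
    p=f(a,z);print(n,p.round(1).tolist(), np.arctan2(*(p[-1]-p[0])[[1,0]]).round(3) if len(p)>1 else '')
# jig reference: plate corners screws top edge in full image
p=pix2w(c,[(470,141),(627,143)],34);print(p.round(1),np.arctan2(*(p[1]-p[0])[[1,0]]))
```

```text
top [[463.5, 24.7, 45.0], [566.5, 25.0, 45.0]] 0.003
bot [[495.9, 10.1, 45.0], [556.2, 11.2, 45.0]] 0.018
nut [[518.0, 18.4, 50.0], [560.7, 19.1, 50.0]] 0.017
knobtop [[469.1, 19.1, 80.0]] 
[[556.1  75.6  34. ]
 [649.1  73.7  34. ]] -0.020544738251425863
```

Call:
{"fn": "carry_out", "kwargs": {"series": [{"linear":[0,1,-0.2],"twist":[0,0.001,0],"grip":1},{"linear":[0,1.2,-0.1],"twist":[0,0.001,0],"grip":1},{"linear":[0,1.2,0],"twist":[0,0,0],"grip":1}], "newtons": 30}}

```text
time_s: 15.98
tool_pos: [468.9, 23.4, 250.1]
tool_rot: [0.711, 0.703, -0.001, 0.002]
ft_force: [1.6, -8.8, -3.3]
opening: 17.2
```

```bash
python3 -c "
from h import *
kn()
"
```

```text
15.98 [468.9  23.4 250.1] yaw -0.0121 z [ 0.001 -0.005 -1.   ] F [ 1.6 -8.8 -3.3] op 17.2 q6 -0.08
grasp [469.1  22.6  70.1] r 50.8 a -0.111
```

Call:
{"fn": "carry_out", "kwargs": {"series": [{"linear":[0,1.2,0],"twist":[0,0,0],"grip":1},{"linear":[0,1,0],"twist":[0,0,0],"grip":1}], "newtons": 30}}

```text
time_s: 16.15
tool_pos: [468.9, 24.2, 250.0]
tool_rot: [0.711, 0.703, -0.003, 0.003]
ft_force: [2.3, -7.8, -2.6]
opening: 17.1
```

Run:
```python
from h import *
kn();c=get_calibration('wrist');im=camera('wrist')[:,:,::-1];np.savez('w11.npz',**c);zoom(im,290,190,510,300,3.5,'pics/w11z.png')
```

```text
16.15 [468.9  24.2 250. ] yaw -0.0117 z [ 0.001 -0.009 -1.   ] F [ 2.3 -7.8 -2.6] op 17.1 q6 -0.07
grasp [469.1  22.6  70. ] r 50.8 a -0.112
```

View pics/w11z.png

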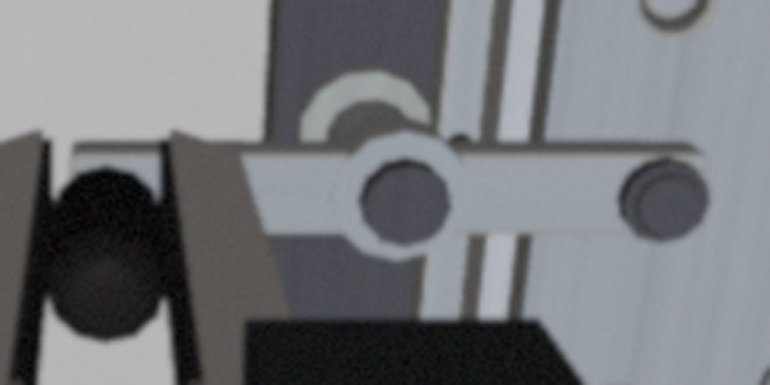

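Run:
```python
from h import *
c=dict(np.load('w11.npz'))
f=lambda a,z:pix2w(c,[(290+(x+.5)/3.5-.5,190+(y+.5)/3.5-.5) for x,y in a],z)
for n,a,z in (("top",[(75,153),(690,153)],45),("bot",[(265,236),(610,235)],45),("nut",[(405,202),(662,201)],50),("knobtop",[(107,283)],80)):
    p=f(a,z);print(n,p.round(1).tolist(), np.arctan2(*(p[-1]-p[0])[[1,0]]).round(3) if len(p)>1 else '')
```

```text
top [[464.0, 25.5, 45.0], [566.6, 24.2, 45.0]] -0.013
bot [[495.9, 10.0, 45.0], [554.7, 9.4, 45.0]] -0.011
nut [[518.0, 18.3, 50.0], [560.4, 17.9, 50.0]] -0.01
knobtop [[469.2, 20.3, 80.0]]
```

Call:
{"fn": "carry_out", "kwargs": {"series": [{"linear":[0,0.8,0],"twist":[0.006,0,0],"grip":1},{"linear":[0,1.2,0],"twist":[0.006,0,0],"grip":1},{"linear":[0,1.2,0],"twist":[0.004,0,0],"grip":1}], "newtons": 40}}

```text
time_s: 16.45
tool_pos: [469.0, 24.2, 250.0]
tool_rot: [0.71, 0.704, -0.001, 0.001]
ft_force: [2.5, -9.0, -2.8]
opening: 17.3
```

Run:
```python
from h import *
kn();c=get_calibration('wrist');im=camera('wrist')[:,:,::-1];np.savez('w12.npz',**c);zoom(im,290,190,510,300,3.5,'pics/w12z.png')
```

```text
16.45 [469.   24.2 250. ] yaw -0.0079 z [ 0.    -0.002 -1.   ] F [ 2.5 -9.  -2.8] op 17.3 q6 -0.09
grasp [469.1  23.7  70. ] r 51.0 a -0.134
```

View pics/w12z.png

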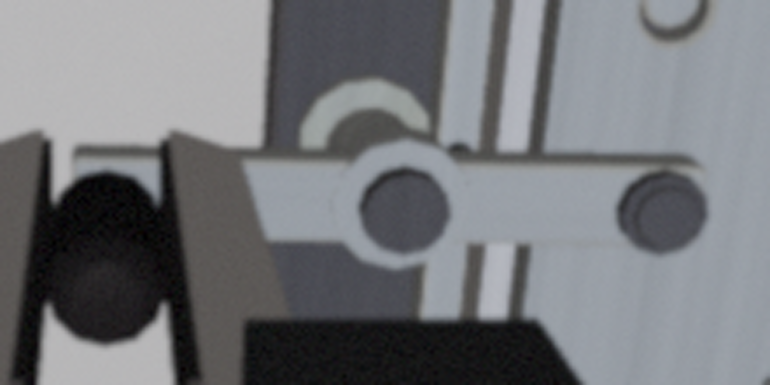

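Call:
{"fn": "carry_out", "kwargs": {"series": [{"linear":[0,-0.3,0],"twist":[0,0,0],"grip":-0.1},{"linear":[0,0,0],"twist":[0,0,0],"grip":-0.1},{"linear":[0,0,0],"twist":[0,0,0],"grip":-0.1}]}}

```text
time_s: 16.75
tool_pos: [467.5, 25.0, 249.9]
tool_rot: [0.711, 0.704, -0.001, -0.003]
ft_force: [-0.2, 0.2, -0.4]
opening: 34.0
```

Run:
```python
from h import *
kn()
```

```text
16.75 [467.5  25.  249.9] yaw -0.0097 z [-0.005  0.002 -1.   ] F [-0.2  0.2 -0.4] op 34.0 q6 -0.09
grasp [466.6  25.4  69.9] r 53.7 a -0.157
```

Call:
{"fn": "carry_out", "kwargs": {"series": [{"linear":[1.5,0,10],"twist":[0,-0.004,0],"grip":-0.1},{"linear":[0,0,25],"twist":[0,0,0],"grip":-0.1},{"linear":[0,0,30],"twist":[0,0,0],"grip":-0.1},{"linear":[0,0,30],"twist":[0,0,0],"grip":-0.1},{"linear":[-15,0,20],"twist":[0,0,0],"grip":-0.1},{"linear":[-20,30,5],"twist":[0,0,0],"grip":-0.1},{"linear":[-20,35,0],"twist":[0,0,0],"grip":-0.1},{"linear":[-20,35,0],"twist":[0,0,0],"grip":-0.1},{"linear":[-15,35,0],"twist":[0,0,0],"grip":-0.1},{"linear":[-10,25,0],"twist":[0,0,0],"grip":-0.1},{"linear":[0,5,0],"twist":[0,0,0],"grip":-0.1}]}}

```text
time_s: 17.67
tool_pos: [360.6, 197.7, 383.7]
tool_rot: [0.713, 0.701, 0.006, -0.006]
ft_force: [0.2, -1.1, -0.4]
opening: 51.6
```

Run:
```python
from h import *
st();camera('top');im=camera('top')[:,:,::-1];cv2.imwrite('pics/t13.png',im);zoom(im,230,145,330,225,7,'pics/t13z.png')
im=camera('scene')[:,:,::-1];cv2.imwrite('pics/s13.png',im)
```

```text
17.67 [360.6 197.7 383.7] yaw -0.0174 z [ 0.     0.018 -1.   ] F [ 0.2 -1.1 -0.4] op 51.6 q6 0.34
```

View pics/t13.png

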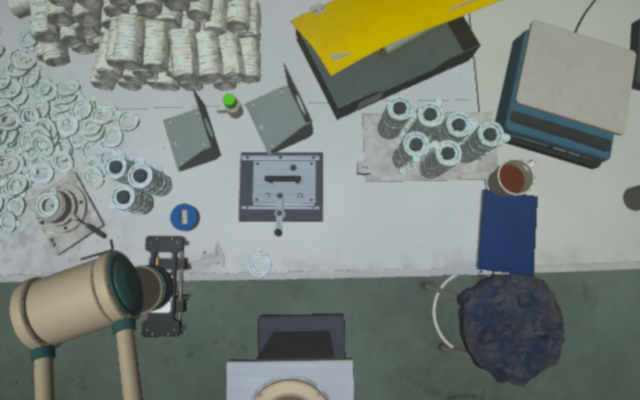

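View pics/t13z.png

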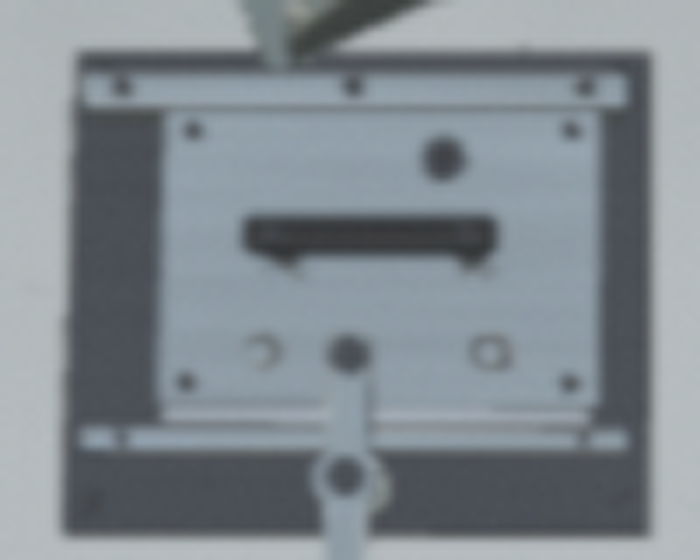

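Run:
```python
from h import *
c=get_calibration('top');im=cv2.imread('pics/t13.png')
f=lambda a,z:pix2w(c,[(230+(x+.5)/7-.5,145+(y+.5)/7-.5) for x,y in a],z)
p=f([(345,475),(349,354)],50);d=p[1]-p[0];print(p.round(1),np.arctan2(d[1],d[0]))
zoom(im,255,180,305,245,9,'pics/t13k.png')
a=cv2.imread('pics/top0.png');d=cv2.absdiff(a,im).max(2);d=cv2.GaussianBlur(d,(5,5),0);m=(d>25).astype(np.uint8)
n,l,s,_=cv2.connectedComponentsWithStats(m);print([r.tolist() for r in s[1:] if r[4]>8])
```

```text
[[518.7  15.6  50. ]
 [562.3  13.9  50. ]] -0.039482606553200336
[[254, 160, 62, 17, 152], [288, 164, 10, 9, 63], [263, 174, 40, 11, 364], [310, 181, 6, 21, 52], [274, 192, 11, 12, 92], [255, 197, 4, 4, 13], [284, 206, 18, 10, 118], [390, 208, 63, 46, 2588], [264, 210, 11, 8, 76], [273, 217, 10, 20, 126], [24, 235, 168, 165, 12654], [9, 284, 30, 65, 832], [0, 337, 12, 12, 105], [0, 344, 59, 56, 1892], [50, 363, 3, 22, 36], [283, 398, 9, 2, 16]]
```

View pics/t13k.png

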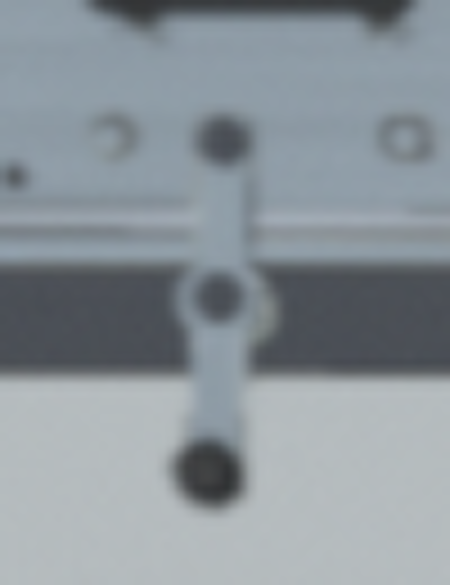

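Run:
```python
from h import *
c=get_calibration('top')
f=lambda a,z:pix2w(c,[(255+(x+.5)/9-.5,180+(y+.5)/9-.5) for x,y in a],z)[0]
n=f([(218,297)],50);t=f([(222,140)],50);k=f([(209,471)],80)
for a,b in((n,t),(k,n),(k,t)): d=b-a;print(a.round(1),b.round(1),np.arctan2(d[1],d[0]).round(3))
```

```text
[518.4  15.8  50. ] [562.4  14.4  50. ] -0.032
[468.3  15.5  80. ] [518.4  15.8  50. ] 0.006
[468.3  15.5  80. ] [562.4  14.4  50. ] -0.012
```

Camera estimates of the clamp's remaining angle scatter by about 0.02 rad. There is plenty of time, so I'll make sure by pressing the knob to its stop with closed fingers.

Call:
{"fn": "carry_out", "kwargs": {"series": [{"linear":[5,-30,-5],"twist":[0.01,0,0],"grip":1},{"linear":[5,-35,-5],"twist":[0.005,0,0],"grip":1},{"linear":[8,-35,-5],"twist":[0,0,0],"grip":1},{"linear":[10,-38,-5],"twist":[0,0,0],"grip":1},{"linear":[15,-38,-5],"twist":[0,0,0],"grip":1},{"linear":[20,-30,-5],"twist":[0,0,0],"grip":1},{"linear":[20,-12,-5],"twist":[0,0,0],"grip":1},{"linear":[20,-4,-5],"twist":[0,0,0],"grip":1},{"linear":[5,0,0],"twist":[0,0,0],"grip":1},{"linear":[0,0,0],"twist":[0,0,0],"grip":1}], "newtons": 15}}

```text
time_s: 18.65
tool_pos: [475.2, -51.5, 342.4]
tool_rot: [0.719, 0.695, 0.01, -0.008]
ft_force: [-0.4, -0.3, -0.1]
opening: 0.4
```

Run:
```python
from h import *
kn()
```

```text
18.65 [475.2 -51.5 342.4] yaw -0.0335 z [ 0.004  0.026 -1.   ] F [-0.4 -0.3 -0.1] op 0.4 q6 -0.24
grasp [475.9 -46.8 162.4] r 76.3 a 0.986
```

Call:
{"fn": "carry_out", "kwargs": {"series": [{"linear":[-3,5,-20],"twist":[-0.013,0.002,0.008],"grip":1},{"linear":[-2,8,-30],"twist":[-0.01,0.001,0.003],"grip":1},{"linear":[-1,8,-25],"twist":[0,0,0],"grip":1},{"linear":[0,2,-13],"twist":[0,0,0],"grip":1},{"linear":[0,0,0],"twist":[0,0,0],"grip":1}]}}

```text
time_s: 19.07
tool_pos: [465.7, -30.0, 253.9]
tool_rot: [0.716, 0.698, 0.0, 0.0]
ft_force: [0.2, 0.7, 0.1]
opening: 0.7
```

Run:
```python
from h import *
kn()
```

```text
19.07 [465.7 -30.  253.9] yaw -0.0249 z [ 0.001 -0.    -1.   ] F [0.2 0.7 0.1] op 0.7 q6 -0.19
grasp [465.8 -30.   73.9] r 70.5 a 0.73
```

Call:
{"fn": "carry_out", "kwargs": {"series": [{"linear":[2,6,-2],"twist":[0,0,0],"grip":1},{"linear":[1,10,-1],"twist":[0,0,0],"grip":1},{"linear":[0,6,0],"twist":[0,0,0],"grip":1},{"linear":[0,3,0],"twist":[0,0,0],"grip":1}]}}

```text
time_s: 19.4
tool_pos: [467.8, -3.1, 253.3]
tool_rot: [0.716, 0.698, 0.001, 0.001]
ft_force: [-0.2, -0.3, -0.6]
opening: 0.6
```

Run:
```python
from h import *
kn()
```

```text
19.4 [467.8  -3.1 253.3] yaw -0.0255 z [ 0.002 -0.    -1.   ] F [-0.2 -0.3 -0.6] op 0.6 q6 -0.13
grasp [468.2  -3.2  73.3] r 54.6 a 0.377
```

Call:
{"fn": "carry_out", "kwargs": {"series": [{"linear":[0.3,1.5,-0.5],"twist":[0,0.001,0],"grip":1},{"linear":[0.2,1.2,-0.3],"twist":[0,0.001,0],"grip":1},{"linear":[0,1,0],"twist":[0,0,0],"grip":1}]}}

```text
time_s: 19.65
tool_pos: [468.7, 1.1, 254.2]
tool_rot: [0.714, 0.7, -0.001, 0.003]
ft_force: [0.0, -6.3, -4.0]
opening: 0.6
```

Run:
```python
from h import *
kn()
```

```text
19.65 [468.7   1.1 254.2] yaw -0.0207 z [ 0.003 -0.005 -1.   ] F [ 0.  -6.3 -4. ] op 0.6 q6 -0.12
grasp [4.692e+02 2.000e-01 7.420e+01] r 52.6 a 0.324
```

Call:
{"fn": "carry_out", "kwargs": {"series": [{"linear":[0,1,-0.3],"twist":[0.003,0,0],"grip":1},{"linear":[0,1,-0.2],"twist":[0.003,0,0],"grip":1}]}}

```text
time_s: 19.82
tool_pos: [468.7, 1.2, 254.1]
tool_rot: [0.713, 0.701, -0.001, 0.003]
ft_force: [-1.5, -6.2, 0.3]
opening: 0.6
```

Run:
```python
from h import *
kn()
```

```text
19.82 [468.7   1.2 254.1] yaw -0.0168 z [ 0.003 -0.006 -1.   ] F [-1.5 -6.2  0.3] op 0.6 q6 -0.12
grasp [4.692e+02 2.000e-01 7.410e+01] r 52.5 a 0.324
```

The knob doesn't move under 6 N, against the 1.5 N needed to swing it, so the clamp is at its stop. I'll back off and retreat.

Call:
{"fn": "carry_out", "kwargs": {"series": [{"linear":[0,-5,0],"twist":[0,0,0],"grip":1},{"linear":[0,-20,2],"twist":[0,0,0],"grip":1},{"linear":[0,-10,20],"twist":[0,0,0],"grip":1},{"linear":[0,0,30],"twist":[0,0,0],"grip":1},{"linear":[-10,0,35],"twist":[0,0,0],"grip":1},{"linear":[-20,-10,30],"twist":[0,0,0],"grip":1},{"linear":[-20,-30,10],"twist":[0,0,0],"grip":1},{"linear":[-20,-30,0],"twist":[0,0,0],"grip":1},{"linear":[-20,-30,0],"twist":[0,0,0],"grip":1},{"linear":[-10,-20,0],"twist":[0,0,0],"grip":1},{"linear":[0,0,0],"twist":[0,0,0],"grip":1}]}}

```text
time_s: 20.73
tool_pos: [366.0, -159.3, 390.6]
tool_rot: [0.713, 0.701, 0.003, 0.007]
ft_force: [0.8, 0.3, 0.7]
opening: 0.4
```

Run:
```python
from h import *
st();camera('top');camera('top');im=camera('top')[:,:,::-1];st();cv2.imwrite('pics/t14.png',im);zoom(im,230,145,330,245,6,'pics/t14z.png')
a=cv2.imread('pics/top0.png');d=cv2.absdiff(a,im).max(2);d=cv2.GaussianBlur(d,(5,5),0);m=(d>25).astype(np.uint8)
n,l,s,_=cv2.connectedComponentsWithStats(m);print([r.tolist() for r in s[1:] if r[4]>8])
```

```text
20.73 [ 366.  -159.3  390.6] yaw -0.0161 z [ 0.014 -0.005 -1.   ] F [0.8 0.3 0.7] op 0.4 q6 -0.57
20.88 [ 367.5 -156.6  390. ] yaw -0.0131 z [ 0.014 -0.002 -1.   ] F [-0.2 -0.1  0.3] op 0.7 q6 -0.57
[[255, 161, 6, 6, 30], [281, 161, 6, 2, 11], [309, 161, 6, 5, 26], [255, 163, 56, 42, 1028], [308, 197, 5, 4, 17], [300, 201, 8, 3, 15], [284, 206, 18, 10, 112], [391, 209, 62, 44, 2262], [264, 210, 12, 8, 85], [273, 218, 10, 19, 134], [328, 227, 126, 126, 8752], [183, 297, 159, 103, 3623], [345, 313, 23, 17, 207], [0, 338, 11, 11, 98], [397, 346, 12, 11, 92], [412, 355, 8, 9, 37], [0, 358, 30, 42, 900], [36, 359, 14, 7, 47], [382, 358, 32, 42, 693], [194, 395, 22, 5, 81]]
```

View pics/t14z.png

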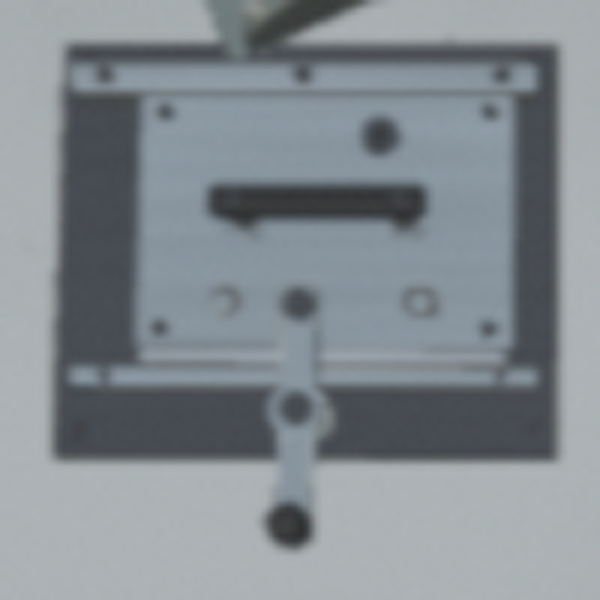

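View pics/t14.png

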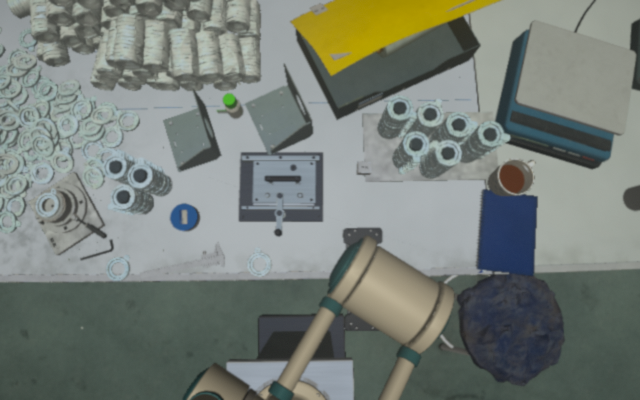

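The plate is seated, the clamp is shut with its knob at (278,232), and the tin, caliper, collar and block are where they were. Handing in.

```bash
python3 -c "
from cell import robot
print(robot.sign_off())"
```

```text
the job is handed in; nothing more can be done
None
```

The drill jig is closed: the plate lies flush on its pins and the clamp is shut over it. I handed the job in at about 21 s of robot time; the limit is 72 s.

**Plate:** I set it down on the pin tips about 7 mm to the +y side and eased it to the rail at about 3 N. I then slid it about 7 mm along in −y, with at most about 5 N on the pins and 4 N against the rail, until it came down over the pins. The tool went down 6.7 mm (7 mm nominal), and the plate's underside ended 26 mm above the bench, as it should be when seated. The pin tops show in the hole and slot.

**Clamp:** After letting go of the handle, I gripped the knob and swung it round to the stop. The strap's angle measured from the pictures scattered by about 0.02 rad, too loose to be sure it was fully shut. So I pushed the knob again with closed fingers, and it did not move under about 6 N. Turning it takes about 1.5 N, so it is at its stop.

**Other checks:**
- The before-and-after top pictures show no change in the tin, caliper, collar or setting block.
- The robot was clear of everything at the end.
- Camera positions disagreed with touch by about 1.7 mm in x at the rail, so I went by the contact forces there.
- While I was sliding, the plate began to sink gradually before it reached the pins' window, so there was no sharp drop. I lowered it the last few millimetres gently, checking with the wrist camera that it stayed level.

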